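# Stamp the lids of a batch of jars in the hand press

### The job

Stamp the lids of the black-lidded jars that stand on the white mat (two or three of them): stand them all upright in the bed of the hand press's carriage, then squeeze the carriage's lock paddle against its post and keep it squeezed while you slide the carriage fully home under the press, and let it lock. With the carriage home and all the jars in it, press the plunger head down to its stop for a moment and let it rise; slide the carriage fully back out in the same way until it locks, and stand the jars upright on the mat again. Do not press the plunger unless the carriage is home, and leave the dome-capped bottle, timer and stopper alone.

Things in the scene. Friction and masses are not known exactly. Their poses are not given: they have to be found in the camera images.
- jar_0: squat round white jar with a black lid, 60 mm across and 41 mm tall (lid: the top 15 mm, 60 mm across; body 58 mm), about 70 g; origin at the centre of its underside, z up through the lid. Absent in some runs.
- jar_1: squat round white jar with a black lid, 60 mm across and 41 mm tall (lid: the top 15 mm, 60 mm across; body 58 mm), about 70 g; origin at the centre of its underside, z up through the lid. Absent in some runs.
- jar_2: squat round white jar with a black lid, 60 mm across and 41 mm tall (lid: the top 15 mm, 60 mm across; body 58 mm), about 70 g; origin at the centre of its underside, z up through the lid. Absent in some runs.
- press: fixed hand press, turned up to 0.18 rad. Origin on the worktop under the plunger axis; x is the way the carriage goes home, y left, z up. Base plate 6 mm thick, x -190 to +53 mm, 200 mm wide (254 mm at the bridge). A bridge stands over the origin: posts at y = -117 and +117 mm, beam 40 mm deep (x), 254 mm wide, its underside 112 mm and its top 138 mm up.
- carriage (a joint): slide of the carriage along the press's x, m: 0 = fully out (bed centre 125 mm in front of the plunger axis), 0.125 = fully home (bed under the platen; end stop). About 2 N of friction. Unless the paddle is squeezed, its pawl locks the carriage in a toothed rail every 12.5 mm, both ends included, with about 1 mm of play.
- lock_paddle (a joint): how far the spring lock paddle is squeezed towards the post, m: 0 = released and locked, 0.008 = fully squeezed; the carriage is free from about 0.006. Takes 4 N to start and 7 N fully; springs back when let go.
- plunger (a joint): how far the plunger is pressed down, m: 0 = up, 0.018 = at its stop. Takes about 5 N to start and 11.5 N at the stop; springs back up when let go.
- bed (a point): centre of the floor of the carriage's bed, 26 mm above the worktop; moves with the carriage; axes as the press's. Floor 76 mm (x) by 198 mm (y) inside a rim 8 mm high and 4 mm thick: room for three jars in a row along y, 65 mm apart. At home the lids pass under the raised platen with 18 mm to spare.
- squeeze (a point): grip point of the squeeze handle, 110 mm in front (-x) of the bed centre, 76 mm above the worktop; moves with the carriage, axes as the press's. Two upright black blocks 26 mm (x) by 12 mm (y), tops 94 mm up: fixed post at +y, lock paddle at -y. Outer faces 18 mm (post) and 26 mm (paddle) from this point at rest, 18 and 18 mm when squeezed along y.
- head (a point): centre of the top of the plunger's round black head, 42 mm across, 188 mm above the worktop when up; moves down with the plunger. Press straight down from above.
- mat: white plastic mat fixed on the worktop, 130 mm (x) by 220 mm (y), 3 mm thick; origin at the centre of its underside. Jars stand on it in a row along y, about 72 mm apart.
- dome_bottle: bystander: white bottle with a domed cap, 51 mm across, 98 mm tall; origin under its centre.
- timer: bystander: white bench timer, 58 x 64 x 21 mm; origin under its centre.
- stopper: bystander: dark rubber stopper, 42 mm across, 28 mm tall; origin under its centre.
Things that resemble listed ones, but are neither listed nor needed, are in the scene too. Leave any blue or turquoise look-alike of the jar_1 alone.

How it is judged:
By the outcome, as a careful person would: the job done as asked, in the order asked, and still so for the second after the job is handed in, with the robot touching nothing.
Of jar_0, jar_1, jar_2 only 2 to 3 are there at a start; the rules pass over those that are not, and their reading is None.
At some moment in a run one of jar_0, jar_1, jar_2 may be knocked a few centimetres aside while the robot is not near it.
It also fails if it takes over 210 s, if anything falls off the work surface, if the arm or the gripper's body presses on something with over 40 N, if the wrist force passes 120 N, or if a joint passes its speed limit or range.

### The arm

A 6-joint arm with a two-finger parallel gripper is mounted at the origin on a cart in front of the work surface, level with it; the furniture and walls round the work are solid. World frame = base frame: x ahead of the robot, y to its left, z up, the work surface at z = 0. Lengths are in m, angles in rad, forces in N, time in s.
With the tool pointing down it reaches from about 0.425 to 0.95 m from the base axis. Payload 14.7 kg.
Tool frame: the origin (TCP) lies at the very end of the fingers, on their centre line; the grasp point (between the pads) lies 19 mm behind it (ctrl.grasp_offset is the distance from the TCP to the grasp point, in m); z points along the fingers, y is the direction in which the jaws open and shut (so a half turn about z gives the same grasp; the last joint's range is limited). The gripper opens to 85 mm and grips with 20 to 120 N. Pads are 22 mm wide; open, the fingers measure 114 mm over their backs; the gripper's body (76 mm by 85 mm) begins 54 mm behind the grasp point. The pads swing forward as they close: fully open they stand 13 mm farther back than shut.
Start: joints at [-1.161, 0.48, 1.596, -0, 1.065, -0.047], TCP at [0.287, -0.583, 0.231] pointing down, gripper open.
Joint ranges: [-2.75, 2.75], [-0.82, 2.05], [0.23, 2.67], [-1.56, 4.7], [0.09, 2.69], [-2.92, 2.92]. Speed limits (rad/s): [1.89, 1.89, 2.39, 3.01, 3.01, 3.01].

### API

Orientations are given as a rotation vector (axis times angle).
In Python, from rig import ctrl gives the robot as it stands.
- The arm moves only by the tool step_arm, never from a script. Its argument "increments" is a list of rows, each an object with "dp": the shift along the tool's x, y, z in m, a list of three; "dr": the turn, a rotation vector about the tool's x, y, z in degrees, a list of three; "hand": the gripper command: -1 is shut, 1 is fully open, values between are in proportion. In form: [{"dp": [dx, dy, dz], "dr": [ax, ay, az], "hand": hand}, ...]. A call has 1 to 8 rows; each row shifts and turns the commanded pose from where the row before left it, along the tool's axes as they then stand; what a row does not reach is not made up. A row lasts 1/8 s, in which the tool goes at most 62.5 mm and 10.7 degrees, less where a joint would pass 70% of its speed; a pose out of reach is approached as far as the arm can. A call with a gripper value outside its range is refused whole. The fingers move at their own pace and stop on an object; the grip force is fixed at half the most. Time passes only in rows, so rows that do not move let the fingers close. It gives the time, the measured TCP pose, the force and the opening at its end, in the units of the state.
- ctrl.observe(): the state, without advancing time (a new reading comes with each control period).
- ctrl.capture(name): name is "scene" or "top" or "wrist"; returns a dict with "color" (420x560x3 uint8, blue, green, red), "depth" (420x560 float32, m along the optical axis (not along the pixel's ray), 0 where there is no reading), "vertical_fov" (degrees; the focal length in pixels is half the picture's height over the tangent of half this angle, whatever the lens; pixels are square), "cx", "cy" (the principal point, pixels), "D" ([k1, k2, p1, p2, k3] as OpenCV has them; the pictures are not rectified), "R" (3x3) and "t" (3): a world point X has camera coordinates R X + t; the wrist camera has in their place "tool_from_camera" (4x4, takes a point from camera to tool coordinates, whose origin is the TCP and whose axes are the flange's). Camera axes: x right, y down, z forward; pixel columns grow to the right and rows downward; lengths in m; the calibration is good to about 2 mm. A picture is of the moment at which its call begins: read the wrist's pose just before it.
- ctrl.close_job(): hands the job in, once; it reports no verdict.
Trained networks look in a picture, given as the dict that the camera call returned (one of the last four; its "shot" number tells which), for a name from the list of things; names that differ only in an ending like _2 or _b are one class to them, and where a whole thing is asked for, a point or a joint stands for the part that bears it (a point fixed in the world has none). Each returns a list of dicts, best first, with "confidence" (0 to 1); they miss things now and then, are a little off and sometimes report something else, mostly with a low value. They report only what shows in the picture. A call takes as long as a camera call. They do not tell look-alikes from the thing itself.
- ctrl.masks_of(name, picture): "mask" (420x560 bool, what is visible of it) and "box" ([left, top, width, height] in pixels, round what is visible of it).
The state is a dict: "t": time; "joints": joint angles; "dq": joint speeds; "tau": joint torques, N m; "tool_pos": TCP position; "tcp_rot": TCP orientation; "wrist_force": force on the tool from outside, world axes, zero at the start; "torque": the same for the moment, N m; "finger_gap": finger opening in m.
Only numpy, scipy, OpenCV 4.12 (cv2) and the standard library are available. Lean on these libraries where they do the work, as an engineer would, in place of code of your own. Each camera call takes 0.05 s, during which the arm holds its last target.

## Working session

There is one attempt and no reset: what is moved stays moved. The work goes in short steps, Python scripts to look and compute and a tool call to move; the robot and the scene stay as the last step left them, time stands still between calls to the robot, and variables do not carry over. Pictures are saved under pics/ and viewed, and the job is handed in when it is done.

Besides the shell and the picture viewer there is one more tool, called after "Request:" in YAML: its name, and indented under it one key for each argument. step_arm: Moves the arm, as the interface text tells. Its arguments: {"type":"object","properties":{"increments":{"type":"array"}},"required":["increments"]}

```bash
ls; mkdir -p pics
cat > h.py <<'E'
import numpy as np, cv2
from rig import ctrl
from scipy.spatial.transform import Rotation as R
def st():
    s=ctrl.observe(); print('t',round(s['t'],2),'p',np.round(s['tool_pos'],4),'r',np.round(s['tcp_rot'],3),'F',np.round(s['wrist_force'],1),'gap',round(s['finger_gap'],4),'j',np.round(s['joints'],2)); return s
def K(c):
    f=c['color'].shape[0]/2/np.tan(np.radians(c['vertical_fov'])/2)
    return np.array([[f,0,c['cx']],[0,f,c['cy']],[0,0,1.]])
def cam(c,s=None):
    if 'R' in c: return np.array(c['R']),np.array(c['t'])
    T=np.eye(4);T[:3,:3]=R.from_rotvec(s['tcp_rot']).as_matrix();T[:3,3]=s['tool_pos']
    M=np.linalg.inv(T@np.array(c['tool_from_camera'])); return M[:3,:3],M[:3,3]
def cloud(c,s=None):
    h,w=c['depth'].shape; u,v=np.meshgrid(np.arange(w),np.arange(h))
    p=cv2.undistortPoints(np.stack([u,v],-1).reshape(-1,1,2).astype(np.float64),K(c),np.array(c['D'],float)).reshape(h,w,2)
    d=c['depth']; X=np.dstack([p*d[...,None],d]); Rm,t=cam(c,s)
    P=(X-t)@Rm; P[d==0]=np.nan; return P
def proj(c,X,s=None):
    Rm,t=cam(c,s); return cv2.projectPoints(np.atleast_2d(np.array(X,float)),cv2.Rodrigues(Rm)[0],t,K(c),np.array(c['D'],float))[0].reshape(-1,2)
def save(n,im,k=1): cv2.imwrite('pics/%s.png'%n,cv2.resize(im,None,fx=k,fy=k))
E
python3 - <<'E'
from h import *
s=st()
for n in ('scene','top'):
    c=ctrl.capture(n); save(n+'0',c['color'],1.4)
    print(n,c['vertical_fov'],c['D'],-np.array(c['R']).T@c['t'])
    P=cloud(c)
    for k in ('jar_0','press','carriage','lock_paddle','mat','dome_bottle','timer','stopper','plunger'):
        for m in ctrl.masks_of(k,c)[:5]:
            q=P[m['mask']]; print(k,round(m['confidence'],2),m['box'],np.round(np.nanmedian(q,0),3),np.round(np.nanmax(q[:,2]),3))
E
```

```text
pics
t 0.0 p [ 0.2865 -0.583   0.2307] r [-3.059 -0.711  0.   ] F [-0.2 -0.2  0.9] gap 0.0853 j [-1.16  0.48  1.6  -0.    1.07 -0.05]
scene 53.585460372229356 [0.00638345 0.         0.         0.         0.        ] [-0.39005853  0.74103103  0.69149426]
jar_0 0.52 [264.6, 228.6, 19.2, 13.7] [ 0.481 -0.143  0.022] 0.267
press 0.6 [160.4, 186.2, 97.5, 82.6] [0.668 0.025 0.026] 0.188
carriage 0.92 [191.6, 225.7, 69.5, 36.2] [0.55  0.01  0.025] 0.094
lock_paddle 0.7 [252.7, 234.4, 6.5, 22.7] [ 0.459 -0.022  0.056] 0.094
mat 0.75 [268.5, 232.5, 44.9, 18.6] [ 0.44  -0.169  0.001] 0.007
mat 0.55 [168.3, 267.9, 4.1, 10.7] [0.559 0.231 0.024] 0.027
dome_bottle 0.78 [169.6, 258.3, 19.3, 35.4] [0.484 0.237 0.052] 0.098
timer 0.76 [187.5, 287.0, 28.2, 18.5] [0.403 0.227 0.015] 0.022
stopper 0.51 [167.8, 270.6, 2.2, 8.1] [0.557 0.232 0.023] 0.026
plunger 0.66 [173.7, 188.1, 46.3, 40.7] [0.683 0.027 0.097] 0.188
plunger 0.52 [157.6, 185.9, 99.7, 85.0] [0.668 0.025 0.026] 0.188
top 43.02210528424538 [0.03455034 0.         0.         0.         0.        ] [ 0.42023951 -0.14461989  1.67277289]
jar_0
[... 427 characters left out ...]
2, 58.1] [0.565 0.005 0.028] 0.105
lock_paddle 0.56 [291.6, 227.8, 21.3, 19.4] [ 0.465 -0.234  0.044] 0.057
lock_paddle 0.41 [232.1, 216.4, 5.1, 23.7] [ 0.478 -0.022  0.024] 0.101
mat 0.73 [270.1, 217.9, 20.7, 19.7] [ 0.495 -0.162  0.044] 0.055
mat 0.69 [267.5, 214.4, 72.9, 46.0] [ 0.451 -0.239  0.004] 0.051
mat 0.52 [141.6, 214.4, 21.2, 21.3] [0.501 0.22  0.088] 0.109
dome_bottle 0.52 [138.6, 214.4, 23.6, 21.2] [0.498 0.22  0.091] 0.109
timer 0.9 [144.5, 243.2, 21.7, 18.3] [0.415 0.22  0.02 ] 0.035
timer 0.21 [189.1, 144.4, 60.2, 26.4] [0.684 0.025 0.156] 0.198
stopper 0.65 [147.0, 199.7, 15.8, 14.7] [0.559 0.218 0.029] 0.038
plunger 0.85 [189.6, 145.7, 64.5, 25.3] [0.684 0.021 0.108] 0.198
```

Run:
```python
from h import *
c=ctrl.capture('top'); save('top1',c['color'][120:320,120:430],2.55)
c=ctrl.capture('scene'); save('sc1',c['color'][150:340,140:400],3)
```

```text
(no output)
```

View pics/top0.png

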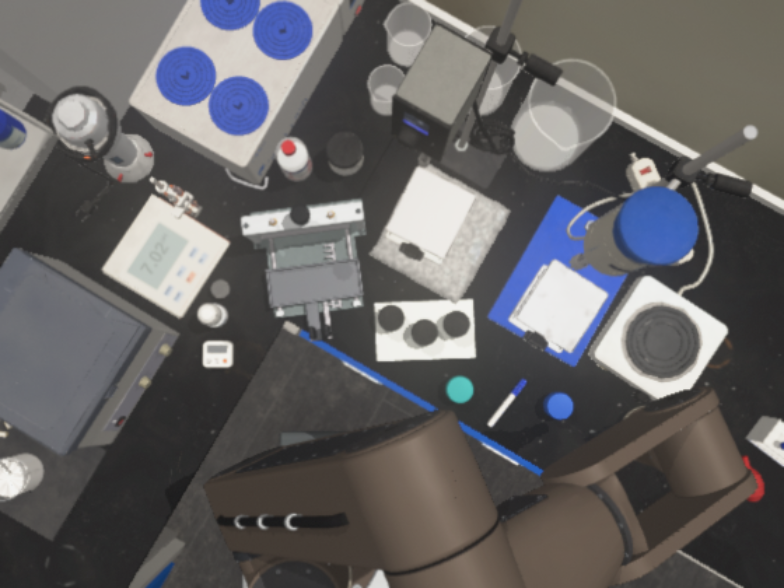

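View pics/top1.png

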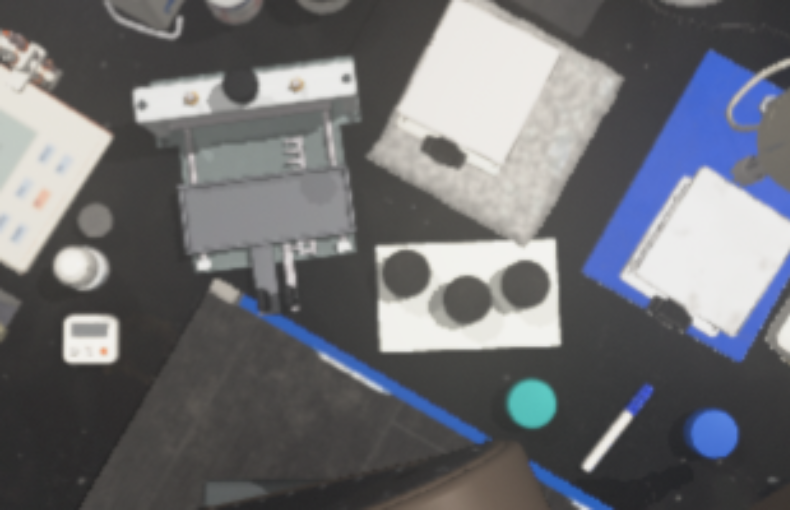

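View pics/sc1.png

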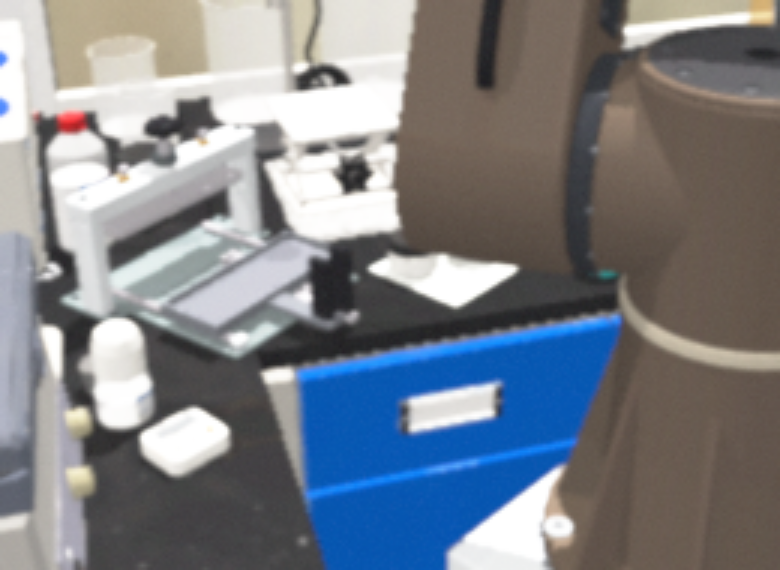

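Lid-like candidates in top0: the three black lids on the white mat, at (391,319), (424,332) and (456,324). The others are a turquoise one at (460,390), a blue one at (559,406), and a black bottle at (345,153). By the description I choose the three black ones on the mat. Next I get coarse measurements and then take a closer look with the wrist camera.

Run:
```python
from h import *
s=st()
c=ctrl.capture('top'); P=cloud(c); z=P[...,2]
m=ctrl.masks_of('press',c)[0]['mask']; m=cv2.dilate(m.astype(np.uint8),np.ones((7,7)))>0
q=P[m&(z>.125)&(z<.155)]; print('beam z',np.median(q[:,2]))
r=cv2.minAreaRect((q[:,:2]*1000).astype(np.float32)); print('beam',r)
q=P[m&(z>.175)&(z<.21)]; print('head',np.median(q,0),len(q))
q=P[m&(z>.02)&(z<.036)]; print('bed',len(q),cv2.minAreaRect((q[:,:2]*1000).astype(np.float32)))
q=P[m&(z>.085)&(z<.11)]; print('handle',q.mean(0),len(q))
g=c['color'].astype(int)
mm=(g.min(2)>150)&(z>-.01)&(z<.02)&(P[...,1]<-.1)&(P[...,1]>-.37)&(P[...,0]<.54)&(P[...,0]>.37)
r=cv2.minAreaRect((P[mm][:,:2]*1000).astype(np.float32)); print('mat',r, np.median(z[mm]))
k=(g.max(2)<75)&(z>.035)&(z<.06)&(P[...,1]<-.1)&(P[...,1]>-.37)&(P[...,0]<.54)&(P[...,0]>.40)
n,L,stt,cen=cv2.connectedComponentsWithStats(k.astype(np.uint8))
for i in range(1,n):
    if stt[i,4]>30: q=P[L==i]; print('lid',cv2.minEnclosingCircle((q[:,:2]*1000).astype(np.float32)),q.mean(0))
w=ctrl.capture('wrist'); print(np.round(w['tool_from_camera'],3),w['vertical_fov'],w['D'])
```

```text
t 1.1 p [ 0.2867 -0.5833  0.2313] r [-3.06  -0.711  0.   ] F [-0.1  0.6 -0.3] gap 0.0852 j [-1.16  0.48  1.6  -0.    1.07 -0.05]
beam z 0.13962487697253698
beam ((697.6021728515625, 23.87517547607422), (42.73863983154297, 254.10572814941406), 7.63006067276001)
head [0.69641386 0.02320437 0.18868541] 173
bed 1941 ((583.296142578125, 25.64459228515625), (258.37420654296875, 267.39990234375), 81.42678833007812)
handle [0.62098636 0.01228789 0.09795758] 286
mat ((471.45562744140625, -236.78677368164062), (131.99691772460938, 222.04644775390625), 2.2999753952026367) 0.0044559808354732704
[[-0.    -0.948 -0.319  0.081]
 [ 1.    -0.     0.     0.   ]
 [-0.    -0.319  0.948 -0.143]
 [ 0.     0.     0.     1.   ]] 67.44538722541452 [-0.01388579  0.          0.          0.          0.        ]
```

Request:
step_arm:
  increments:
    - {"dp":[0,0,-0.005],"dr":[0,0,-8.9],"hand":1}
    - {"dp":[0,0,-0.005],"dr":[0,0,-8.9],"hand":1}
    - {"dp":[0,0,-0.005],"dr":[0,0,-8.9],"hand":1}
    - {"dp":[0,0,-0.005],"dr":[0,0,-8.9],"hand":1}
    - {"dp":[0,0,-0.005],"dr":[0,0,-8.9],"hand":1}
    - {"dp":[0,0,-0.005],"dr":[0,0,-8.9],"hand":1}
    - {"dp":[0,0,-0.005],"dr":[0,0,-8.9],"hand":1}
    - {"dp":[0,0,-0.005],"dr":[0,0,-8.9],"hand":1}

```text
t: 2.25
tool_pos: [0.2867, -0.5833, 0.2715]
tcp_rot: [-2.068, -2.365, -0.0]
wrist_force: [0.9, -0.6, 0.4]
finger_gap: 0.0854
```

Request:
step_arm:
  increments:
    - {"dp":[0.04,0.028,0],"dr":[0,0,0],"hand":1}
    - {"dp":[0.04,0.028,0],"dr":[0,0,0],"hand":1}
    - {"dp":[0.04,0.028,0],"dr":[0,0,0],"hand":1}
    - {"dp":[0.04,0.028,0],"dr":[0,0,0],"hand":1}
    - {"dp":[0.04,0.028,0],"dr":[0,0,0],"hand":1}
    - {"dp":[0.04,0.028,0],"dr":[0,0,0],"hand":1}
    - {"dp":[0.04,0.028,0],"dr":[0,0,0],"hand":1}
    - {"dp":[0.04,0.028,0],"dr":[0,0,0],"hand":1}

```text
t: 3.25
tool_pos: [0.4684, -0.2358, 0.2715]
tcp_rot: [2.074, 2.359, 0.0]
wrist_force: [-0.2, -0.4, -0.6]
finger_gap: 0.0852
```

```bash
cat >> h.py <<'E'
def lids(c,s,zlo=.03,zhi=.055,x=(.36,.58),y=(-.40,-.08)):
    P=cloud(c,s); g=c['color'].astype(int); z=P[...,2]
    k=(g.max(2)<90)&(z>zlo)&(z<zhi)&(P[...,0]>x[0])&(P[...,0]<x[1])&(P[...,1]>y[0])&(P[...,1]<y[1])
    k=cv2.morphologyEx(k.astype(np.uint8),cv2.MORPH_OPEN,np.ones((3,3)))
    n,L,stt,cen=cv2.connectedComponentsWithStats(k); out=[]
    for i in range(1,n):
        if stt[i,4]>60:
            q=P[L==i]; zt=np.percentile(q[:,2],80); q=q[q[:,2]>zt-.006]
            (cx,cy),r=cv2.minEnclosingCircle((q[:,:2]*1000).astype(np.float32)); 
            print('lid circ',round(cx,1),round(cy,1),'r',round(r,1),'mean',np.round(q.mean(0),4),'n',len(q),'px',cen[i].round())
            out.append((cx,cy))
    return out
E
python3 - <<'E'
from h import *
s=st()
c=ctrl.capture('wrist'); save('w1',c['color'],1.4); lids(c,s)
c=ctrl.capture('top'); save('top2',c['color'][120:320,120:430],2.5); P=cloud(c);lids(c,None)
E
```

```text
t 3.25 p [ 0.4684 -0.2358  0.2715] r [2.074 2.359 0.   ] F [-0.2 -0.4 -0.6] gap 0.0852 j [-0.52  0.26  1.83  0.    1.05 -0.65]
lid circ 496.6 -159.0 r 28.4 mean [ 0.4963 -0.1599  0.0434] n 1714 px [311. 111.]
lid circ 464.6 -234.1 r 27.8 mean [ 0.4656 -0.2328  0.0434] n 1435 px [276. 170.]
lid circ 482.9 -307.8 r 29.0 mean [ 0.4841 -0.3051  0.0434] n 1340 px [283. 227.]
```

View pics/w1.png

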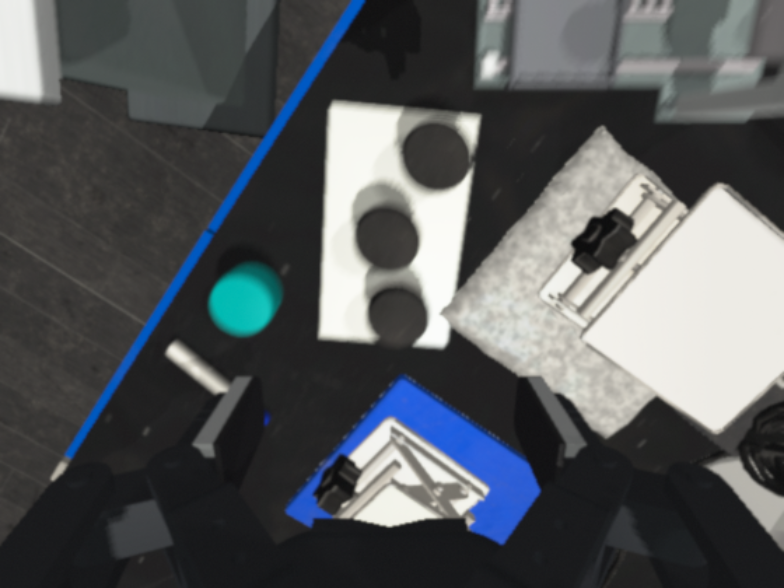

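Wrist view: three black lids on the white mat at pixels (435,155), (387,238) and (398,317). The turquoise decoy is off the mat at (245,298). Now the press from close up.

Request:
step_arm:
  increments:
    - {"dp":[0.046,0.023,0],"dr":[0,0,0],"hand":1}
    - {"dp":[0.046,0.023,0],"dr":[0,0,0],"hand":1}
    - {"dp":[0.046,0.023,0],"dr":[0,0,0],"hand":1}
    - {"dp":[0.046,0.023,0],"dr":[0,0,0],"hand":1}
    - {"dp":[0.046,0.023,0],"dr":[0,0,0],"hand":1}
    - {"dp":[0.046,0.023,0],"dr":[0,0,0],"hand":1}

```text
t: 4.1
tool_pos: [0.5698, 0.0553, 0.2715]
tcp_rot: [2.074, 2.359, 0.0]
wrist_force: [0.5, -0.8, -0.1]
finger_gap: 0.0854
```

Run:
```python
from h import *
s=st()
c=ctrl.capture('wrist'); im=c['color'].copy()
P=cloud(c,s); z=P[...,2]
reg=(P[...,0]>.40)&(P[...,0]<.76)&(P[...,1]>-.14)&(P[...,1]<.18)
def rect(a,b,nm):
    k=(reg&(z>a)&(z<b)).astype(np.uint8); k=cv2.morphologyEx(k,cv2.MORPH_OPEN,np.ones((3,3)))
    n,L,stt,cen=cv2.connectedComponentsWithStats(k)
    for i in range(1,n):
        if stt[i,4]>120:
            q=P[L==i]; print(nm,stt[i,4],np.round(np.median(q,0),4),[np.round(v,1) for v in cv2.minAreaRect((q[:,:2]*1000).astype(np.float32))])
rect(.0225,.0295,'floor');rect(.031,.037,'rim');rect(.132,.145,'beam');rect(.088,.1,'handle');rect(.18,.2,'head')
o=np.array([.697,.024]);a=np.radians(7.6);X=np.array([np.cos(a),np.sin(a)]);Y=np.array([-X[1],X[0]])
for dx,dy,zz in [(x,y,.034) for x in(-167,-83) for y in(-103,103)]+[(-235,18,.094),(-235,-26,.094),(0,0,.188)]:
    p=o+dx/1000*X+dy/1000*Y
    u=proj(c,[p[0],p[1],zz],s)[0]; cv2.circle(im,(int(round(u[0])),int(round(u[1]))),3,(0,0,255),1)
save('w2',im,1.4)
```

```text
t 4.1 p [0.5698 0.0553 0.2715] r [2.074 2.359 0.   ] F [ 0.5 -0.8 -0.1] gap 0.0854 j [ 0.04  0.33  1.73 -0.    1.08 -0.08]
floor 8553 [0.5724 0.015  0.0263] [array([573.2,   3.7]), array([ 76.4, 198.7]), np.float64(7.6)]
floor 973 [0.4963 0.0102 0.0262] [array([486.6,   6.3]), array([85.5, 26.8]), np.float64(7.0)]
rim 200 [0.5551 0.1044 0.0342] [array([554.5, 104.3]), array([71.9,  4.7]), np.float64(9.1)]
rim 262 [0.6041 0.0748 0.034 ] [array([603.7,  68.9]), array([ 8.3, 87.5]), np.float64(9.8)]
rim 175 [0.525  0.0634 0.034 ] [array([525.2,  61.9]), array([ 4.1, 62.7]), np.float64(7.4)]
rim 597 [ 0.5507 -0.0716  0.034 ] [array([578.2, -31.8]), array([ 84.4, 132.8]), np.float64(7.4)]
rim 146 [ 0.6148 -0.0053  0.0343] [array([615.3,  -7.8]), array([ 4. , 63.2]), np.float64(8.5)]
beam 6020 [0.6844 0.0915 0.1381] [array([690.9,  65.9]), array([ 40.1, 164.3]), np.float64(7.7)]
beam 181 [ 0.6956 -0.093   0.1375] [array([696., -90.]), array([10.9, 30.4]), np.float64(16.7)]
handle 1533 [0.6733 0.0429 0.0987] [array([677.1,  19.9]), array([ 13.7, 188.4]), np.float64(6.6)]
handle 235 [0.4634 0.008  0.0934] [array([462.5,   7. ]), array([24.7, 10.8]), np.float64(6.4)]
handle 234 [ 0.4669 -0.0237  0.0932] [array([466.8, -24.7]), array([24.5, 11.1]), np.float64(6.1)]
head 1775 [0.694  0.0249 0.1876] [array([696.4,  22.2]), array([40.7, 40.1]), np.float64(87.3)]
```

View pics/w2.png

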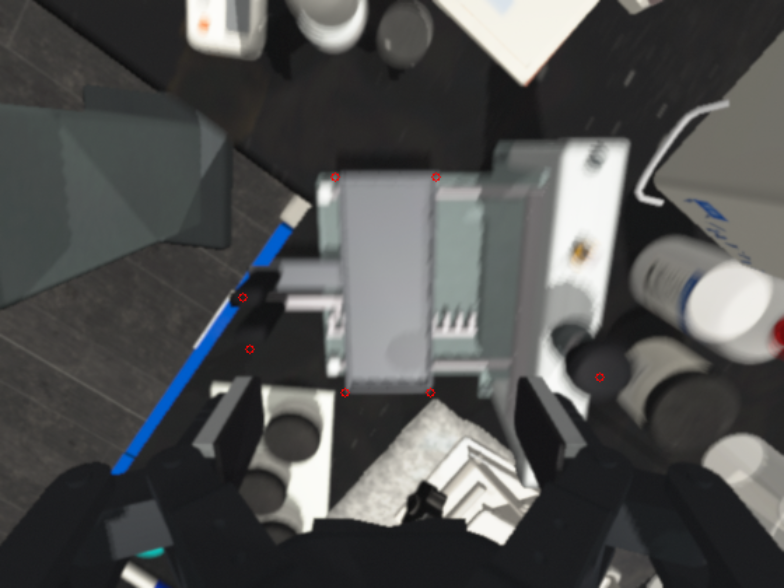

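Run:
```python
from h import *
s=st()
c=ctrl.capture('wrist'); im=cv2.resize(c['color'],None,fx=3,fy=3,interpolation=cv2.INTER_CUBIC)
b=np.array([.5732,.0040]);a=np.radians(7.6);X=np.array([np.cos(a),np.sin(a)]);Y=np.array([-X[1],X[0]])
def poly(img,c,s,pts,zz,k,off=(0,0)):
    W=[[*(b+x/1000*X+y/1000*Y),zz] for x,y in pts]
    u=(proj(c,W,s)+.5)*k-np.array(off); cv2.polylines(img,[np.round(u).astype(int)],True,(0,0,255),1)
R_=lambda x0,x1,y0,y1:[(x0,y0),(x1,y0),(x1,y1),(x0,y1)]
L=[(R_(-42,42,-103,103),.034),(R_(-123,-97,6,18),.094),(R_(-123,-97,-26,-14),.094),(R_(105,145,-127,127),.138)]
for p,zz in L: poly(im,c,s,p,zz,3)
cv2.imwrite('pics/w3.png',im[330:890,440:1240])
c=ctrl.capture('top'); im=cv2.resize(c['color'],None,fx=6,fy=6,interpolation=cv2.INTER_CUBIC)
for p,zz in L: poly(im,c,None,p,zz,6)
cv2.imwrite('pics/t3.png',im[840:1440,1000:1800])
```

```text
t 4.15 p [0.5715 0.0603 0.2715] r [-2.073 -2.361 -0.004] F [-1.1  6.7 -1. ] gap 0.0853 j [ 0.05  0.33  1.73  0.    1.08 -0.08]
```

View pics/w3.png

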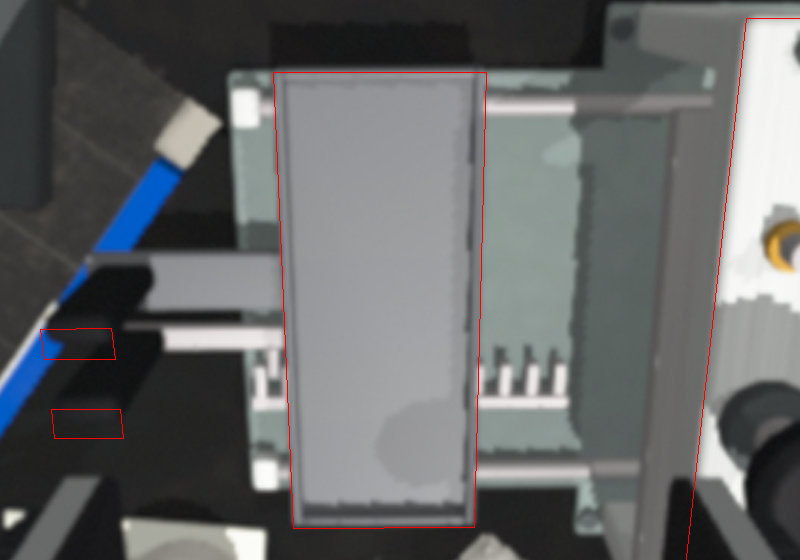

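View pics/t3.png

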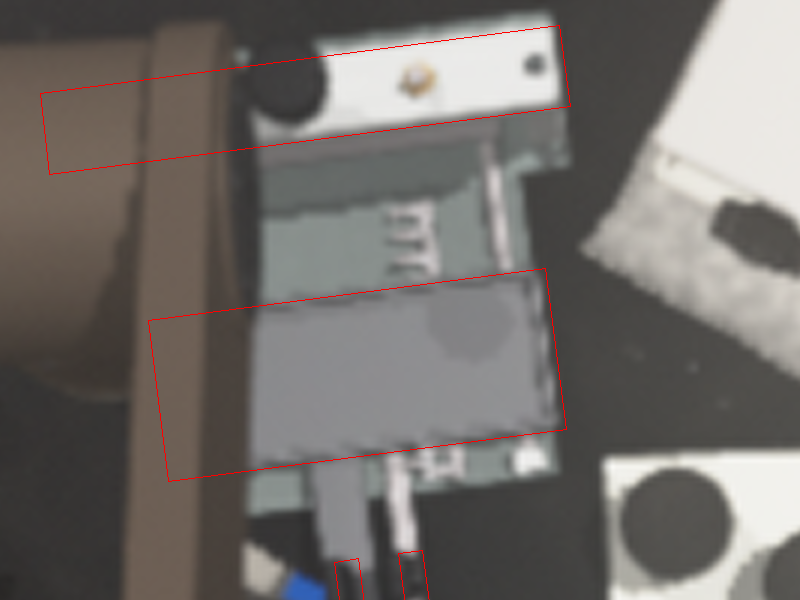

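Request:
step_arm:
  increments:
    - {"dp":[0,-0.03,0],"dr":[0,0,0],"hand":1}
    - {"dp":[0,0,0],"dr":[0,0,0],"hand":1}
    - {"dp":[0,0,0],"dr":[0,0,0],"hand":1}
    - {"dp":[0,0,0],"dr":[0,0,0],"hand":1}

```text
t: 4.75
tool_pos: [0.5401, 0.0498, 0.2714]
tcp_rot: [2.075, 2.359, 0.0]
wrist_force: [0.2, 0.4, -0.1]
finger_gap: 0.0851
```

Run:
```python
from h import *
s=st()
c=ctrl.capture('wrist'); 
P=cloud(c,s); z=P[...,2]
reg=(P[...,0]>.40)&(P[...,0]<.76)&(P[...,1]>-.14)&(P[...,1]<.18)
def rect(a,b,nm):
    k=(reg&(z>a)&(z<b)).astype(np.uint8); k=cv2.morphologyEx(k,cv2.MORPH_OPEN,np.ones((3,3)))
    n,L,stt,cen=cv2.connectedComponentsWithStats(k)
    for i in range(1,n):
        if stt[i,4]>120:
            q=P[L==i]; print(nm,stt[i,4],np.round(np.median(q,0),4),[np.round(v,1) for v in cv2.minAreaRect((q[:,:2]*1000).astype(np.float32))])
rect(.0225,.0295,'floor');rect(.132,.145,'beam');rect(.088,.097,'handle');rect(.18,.2,'head')
s=st()
```

```text
t 4.75 p [0.5401 0.0498 0.2714] r [2.075 2.359 0.   ] F [ 0.2  0.4 -0.1] gap 0.0851 j [ 0.04  0.29  1.8  -0.    1.06 -0.09]
floor 8558 [0.5725 0.0149 0.0263] [array([573.5,   3.5]), array([ 76.3, 198.3]), np.float64(7.6)]
floor 950 [0.4975 0.01   0.0262] [array([487.5,   6.3]), array([84.9, 26.3]), np.float64(7.7)]
beam 7189 [0.6865 0.078  0.138 ] [array([694.2,  40.9]), array([ 41. , 214.8]), np.float64(7.6)]
handle 240 [0.4628 0.0078 0.0935] [array([462.7,   6.9]), array([24.6, 10.9]), np.float64(6.6)]
handle 241 [ 0.4669 -0.024   0.0935] [array([466.3, -25.1]), array([25.9, 11.5]), np.float64(5.5)]
head 1842 [0.6934 0.0251 0.1876] [array([696.2,  22.9]), array([39.9, 41. ]), np.float64(16.6)]
t 4.8 p [0.54   0.05   0.2713] r [2.074 2.359 0.   ] F [0.9 0.1 0.2] gap 0.0853 j [ 0.04  0.29  1.8  -0.    1.06 -0.09]
```

Request:
step_arm:
  increments:
    - {"dp":[-0.0404,-0.014,0.02],"dr":[0,0,0],"hand":1}
    - {"dp":[-0.0404,-0.014,0.02],"dr":[0,0,0],"hand":1}
    - {"dp":[-0.0404,-0.014,0.02],"dr":[0,0,0],"hand":1}
    - {"dp":[-0.0404,-0.014,0.02],"dr":[0,0,0],"hand":1}
    - {"dp":[-0.0404,-0.014,0.02],"dr":[0,0,0],"hand":1}
    - {"dp":[0,0,0.03],"dr":[0,0,0],"hand":1}
    - {"dp":[0,0,0],"dr":[0,0,0],"hand":1}

```text
t: 5.68
tool_pos: [0.4948, -0.1591, 0.1397]
tcp_rot: [-2.073, -2.356, 0.002]
wrist_force: [0.5, 1.3, -0.7]
finger_gap: 0.0852
```

Run:
```python
from h import *
s=st()
c=ctrl.capture('wrist'); save('w4',c['color'],1.4); lids(c,s,y=(-.4,-.1))
```

```text
t 5.67 p [ 0.4948 -0.1591  0.1397] r [-2.073e+00 -2.356e+00  2.000e-03] F [ 0.5  1.3 -0.7] gap 0.0852 j [-0.37  0.42  1.98  0.    0.74 -0.5 ]
lid circ 495.4 -163.1 r 28.7 mean [ 0.4952 -0.1615  0.0433] n 3623 px [279. 211.]
lid circ 464.4 -236.2 r 28.8 mean [ 0.4648 -0.234   0.0432] n 2881 px [234. 283.]
lid circ 483.0 -306.6 r 29.2 mean [ 0.4827 -0.3017  0.043 ] n 2241 px [247. 346.]
```

View pics/w4.png

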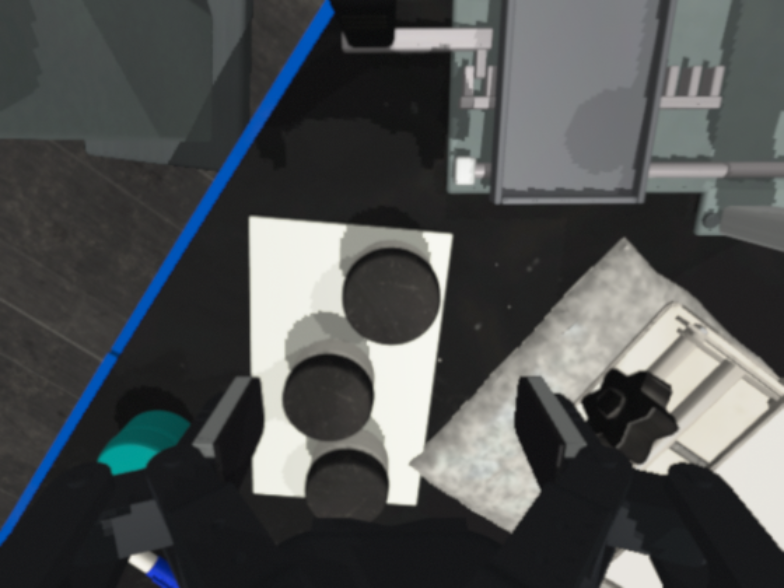

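Request:
step_arm:
  increments:
    - {"dp":[-0.003,0,0.03],"dr":[0,0,0],"hand":1}
    - {"dp":[0,0,0.04],"dr":[0,0,0],"hand":1}
    - {"dp":[0,0,0.04],"dr":[0,0,0],"hand":1}
    - {"dp":[0,0,0.018],"dr":[0,0,0],"hand":1}
    - {"dp":[0,0,0],"dr":[0,0,0],"hand":1}
    - {"dp":[0,0,0],"dr":[0,0,0],"hand":-1}
    - {"dp":[0,0,0],"dr":[0,0,0],"hand":-1}
    - {"dp":[0,0,0],"dr":[0,0,0],"hand":-1}

```text
t: 6.72
tool_pos: [0.4974, -0.1622, 0.0153]
tcp_rot: [2.072, 2.358, 0.001]
wrist_force: [-2.6, 2.9, 23.1]
finger_gap: 0.0551
```

Request:
step_arm:
  increments:
    - {"dp":[0,0,0],"dr":[0,0,0],"hand":-1}
    - {"dp":[0,0,0],"dr":[0,0,0],"hand":-1}

```text
t: 6.98
tool_pos: [0.4974, -0.1622, 0.0153]
tcp_rot: [2.072, 2.358, 0.001]
wrist_force: [-3.2, 2.8, 22.4]
finger_gap: 0.0556
```

Run:
```python
from h import *
s=st()
c=ctrl.capture('wrist'); save('w5',c['color'],1.4); 
c=ctrl.capture('scene'); save('s5',c['color'][170:300,200:400],4)
```

```text
t 6.97 p [ 0.4974 -0.1622  0.0153] r [2.072e+00 2.358e+00 1.000e-03] F [-3.2  2.8 22.4] gap 0.0556 j [-0.37  0.63  2.05  0.    0.46 -0.5 ]
```

View pics/w5.png

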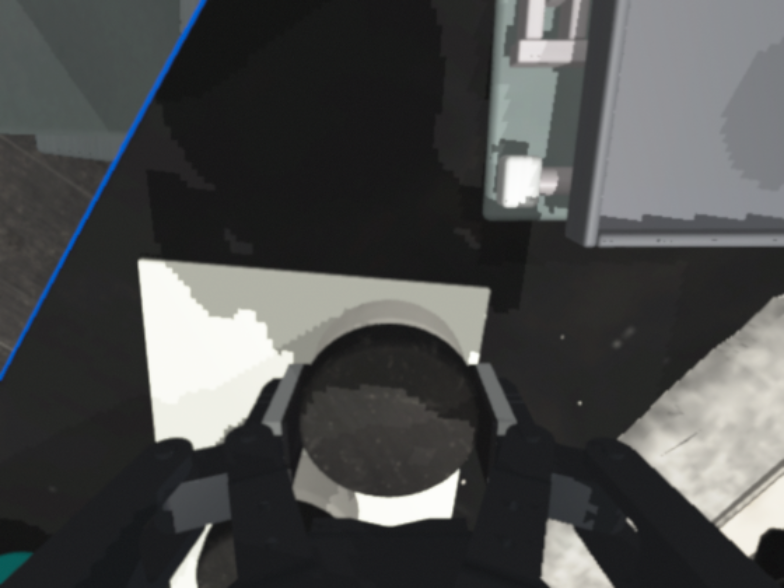

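View pics/s5.png

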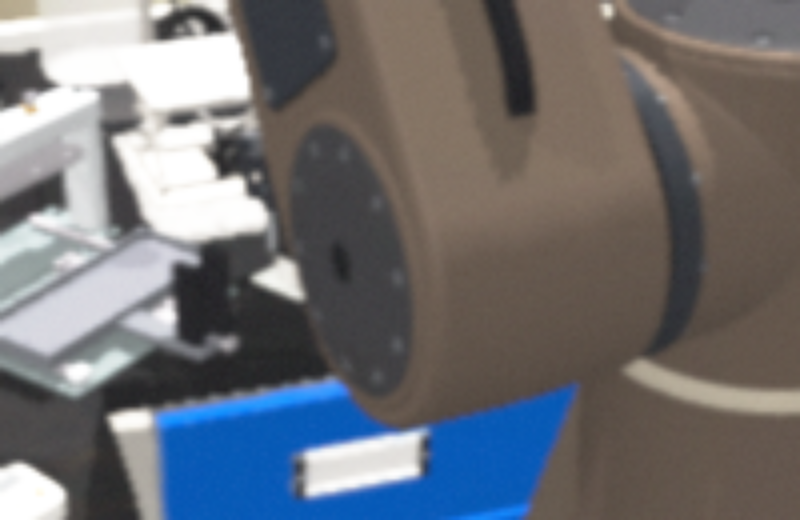

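Request:
step_arm:
  increments:
    - {"dp":[0,0,-0.01],"dr":[0,0,0],"hand":-1}
    - {"dp":[0,0,-0.03],"dr":[0,0,0],"hand":-1}
    - {"dp":[0,0,-0.04],"dr":[0,0,0],"hand":-1}
    - {"dp":[0,0,-0.05],"dr":[0,0,0],"hand":-1}
    - {"dp":[0,0,0],"dr":[0,0,0],"hand":-1}
    - {"dp":[0,0,0],"dr":[0,0,0],"hand":-1}

```text
t: 7.82
tool_pos: [0.4963, -0.1619, 0.1438]
tcp_rot: [2.073, 2.359, 0.001]
wrist_force: [0.1, -0.8, -0.7]
finger_gap: 0.0552
```

Run:
```python
from h import *
s=st()
c=ctrl.capture('wrist'); save('w6',c['color'],1.4); P=cloud(c,s)
# held jar in tool frame
T=R.from_rotvec(s['tcp_rot']).as_matrix(); q=(P-s['tool_pos'])@T
g=c['color'].max(2); k=(g<90)&(abs(q[...,1])<.026)&(abs(q[...,0])<.04)&(q[...,2]>-.06)&(q[...,2]<.01)
k[:220]=0
v=q[k]; zt=np.median(v[:,2]); v=v[abs(v[:,2]-zt)<.006]; print('lid z',zt,'x range',v[:,0].min(),v[:,0].max(),len(v))
for x in (-.025,-.015,-.005,.005,.015,.025):
    w=v[abs(v[:,0]-x)<.004]; print(x,len(w),np.round(np.median(w[:,2]),4) if len(w) else '')
for y in (-.02,-.01,0,.01,.02):
    w=v[abs(v[:,1]-y)<.004]; print('y',y,len(w),np.round(np.median(w[:,2]),4) if len(w) else '')
```

```text
t 7.83 p [ 0.4963 -0.1619  0.1438] r [2.073e+00 2.359e+00 1.000e-03] F [ 0.1 -0.8 -0.7] gap 0.0552 j [-0.37  0.42  1.98  0.    0.75 -0.5 ]
lid z -0.027679481264176974 x range -0.029026485867860167 0.02792491428086191 11649
-0.025 725 -0.0276
-0.015 1516 -0.0277
-0.005 1825 -0.0279
0.005 2000 -0.028
0.015 2069 -0.0277
0.025 1347 -0.0265
y -0.02 1547 -0.0276
y -0.01 2042 -0.0278
y 0 2176 -0.0279
y 0.01 1996 -0.0278
y 0.02 1437 -0.0275
```

View pics/w6.png

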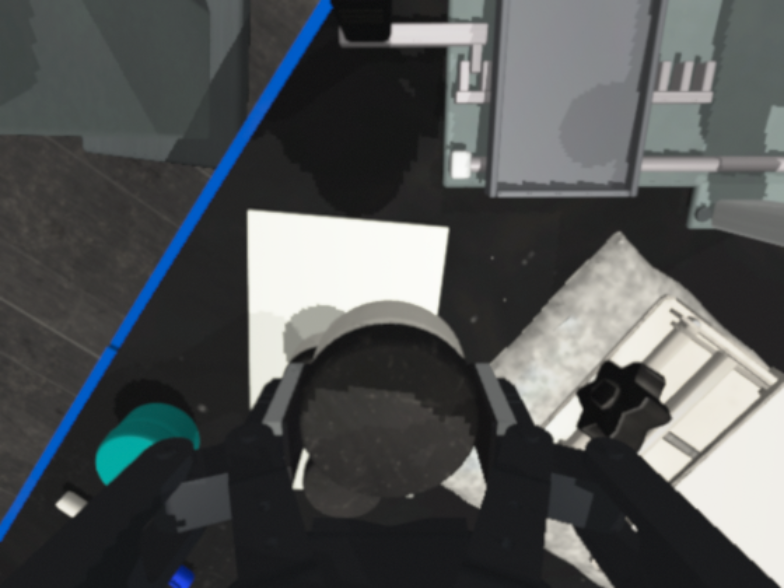

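Request:
step_arm:
  increments:
    - {"dp":[0.0366,0.0163,0],"dr":[0,0,0],"hand":-1}
    - {"dp":[0.0366,0.0163,0],"dr":[0,0,0],"hand":-1}
    - {"dp":[0.0366,0.0163,0],"dr":[0,0,0],"hand":-1}
    - {"dp":[0.0366,0.0163,0],"dr":[0,0,0],"hand":-1}
    - {"dp":[0.0366,0.0163,0],"dr":[0,0,0],"hand":-1}
    - {"dp":[0.0366,0.0163,0.02],"dr":[0,0,0],"hand":-1}
    - {"dp":[0,0,0.04],"dr":[0,0,0],"hand":-1}
    - {"dp":[0,0,0],"dr":[0,0,0],"hand":-1}

```text
t: 8.88
tool_pos: [0.5622, 0.0686, 0.08]
tcp_rot: [-2.07, -2.357, 0.008]
wrist_force: [-0.2, 0.5, -0.3]
finger_gap: 0.0549
```

```bash
cat > bedview.py <<'E'
from h import *
import sys
s=st()
c=ctrl.capture('wrist'); im=cv2.resize(c['color'],None,fx=1.4,fy=1.4,interpolation=cv2.INTER_CUBIC)
b=np.array([.5735,.0038]);a=np.radians(7.6);X=np.array([np.cos(a),np.sin(a)]);Y=np.array([-X[1],X[0]])
R_=lambda x0,x1,y0,y1:[(x0,y0),(x1,y0),(x1,y1),(x0,y1)]
L=[(R_(-42,42,-103,103),.034),(R_(-38,38,-99,99),.026),(R_(-123,-97,6,18),.094),(R_(-123,-97,-26,-14),.094)]
for p,zz in L:
    u=(proj(c,[[*(b+x/1000*X+y/1000*Y),zz] for x,y in p],s)+.5)*1.4; cv2.polylines(im,[np.round(u).astype(int)],True,(0,0,255),1)
cv2.imwrite('pics/%s.png'%sys.argv[1],im)
d=np.array(s['tool_pos'][:2])-b; print('tcp in bed mm',np.round([d@X*1000,d@Y*1000],1))
E
python3 bedview.py w7
```

```text
t 8.88 p [0.5622 0.0686 0.08  ] r [-2.07  -2.357  0.008] F [-0.2  0.5 -0.3] gap 0.0549 j [ 0.07  0.56  1.91 -0.    0.67 -0.06]
tcp in bed mm [-2.6 65.7]
```

View pics/w7.png

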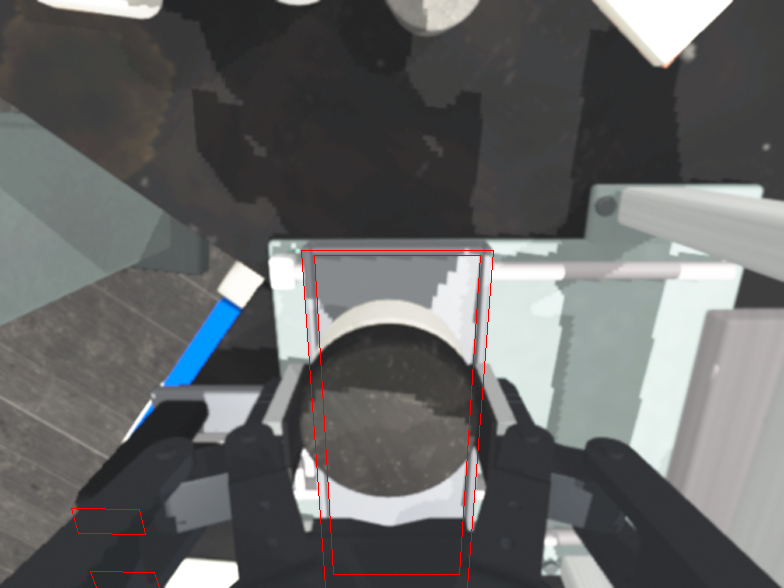

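Run:
```python
from h import *
s=st()
c=ctrl.capture('wrist'); P=cloud(c,s)
cv2.imwrite('pics/w8.png',cv2.resize(c['color'][160:260,190:370],None,fx=4.4,fy=4.4,interpolation=cv2.INTER_CUBIC))
b=np.array([.5735,.0038]);a=np.radians(7.6);X=np.array([np.cos(a),np.sin(a)]);Y=np.array([-X[1],X[0]])
q=P-np.array([b[0],b[1],0]); x=q[...,:2]@X*1000; y=q[...,:2]@Y*1000; z=P[...,2]*1000
m=(abs(x)<30)&(y>92)&(y<112)&(z>5)
for yy in range(92,112): 
    k=m&(y>=yy)&(y<yy+1); print(yy,k.sum(),np.round(np.median(z[k]),1) if k.sum() else '')
m=(y>70)&(y<95)
for xx in list(range(-48,-30))+list(range(30,48)):
    k=m&(x>=xx)&(x<xx+1); print('x',xx,k.sum(),np.round(np.median(z[k]),1) if k.sum() else '')
```

```text
t 8.93 p [0.5635 0.0683 0.0818] r [-2.072 -2.357  0.005] F [ 1.   0.2 -0.6] gap 0.0551 j [ 0.07  0.56  1.91 -0.    0.67 -0.06]
92 681 89.4
93 190 26.6
94 131 26.0
95 143 26.2
96 134 26.0
97 140 26.2
98 98 26.1
99 0 
100 68 33.7
101 131 34.2
102 174 34.1
103 178 33.7
104 439 28.1
105 0 
106 0 
107 0 
108 0 
109 0 
110 0 
111 0 
x -48 111 134.5
x -47 103 134.7
x -46 92 135.0
x -45 70 136.4
x -44 69 136.5
x -43 138 116.7
x -42 179 111.9
x -41 202 109.2
x -40 193 106.9
x -39 286 97.7
x -38 175 131.9
x -37 192 132.8
x -36 274 121.7
x -35 283 120.6
x -34 299 122.5
x -33 334 123.6
x -32 371 127.1
x -31 362 124.1
x 30 291 122.3
x 31 299 121.6
x 32 229 127.2
x 33 187 133.2
x 34 201 128.8
x 35 223 114.4
x 36 194 109.5
x 37 277 95.5
x 38 198 109.6
x 39 165 108.1
x 40 111 35.9
x 41 110 131.6
x 42 84 133.8
x 43 84 135.5
x 44 83 135.6
x 45 131 137.2
x 46 271 139.8
x 47 285 144.3
```

View pics/w8.png

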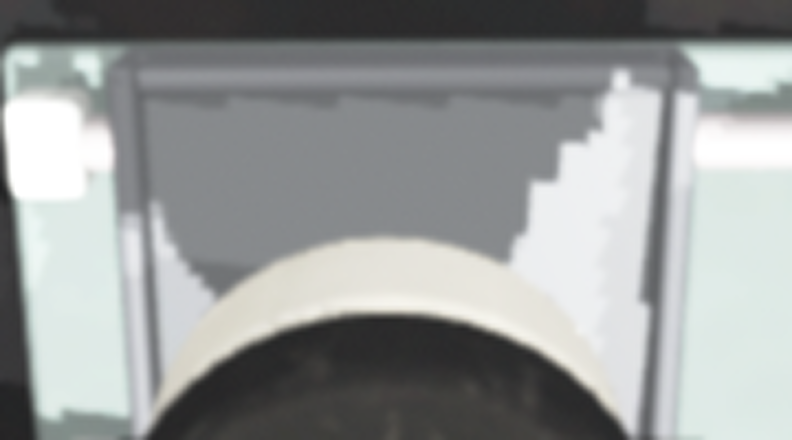

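Request:
step_arm:
  increments:
    - {"dp":[0.0003,0.0015,0.015],"dr":[0,0,0],"hand":-1}
    - {"dp":[0,0,0.015],"dr":[0,0,0],"hand":-1}
    - {"dp":[0,0,0.01],"dr":[0,0,0],"hand":-1}
    - {"dp":[0,0,0],"dr":[0,0,0],"hand":-1}
    - {"dp":[0,0,0],"dr":[0,0,0],"hand":-1}

```text
t: 9.6
tool_pos: [0.5668, 0.0689, 0.0434]
tcp_rot: [2.074, 2.36, 0.0]
wrist_force: [-0.6, -0.1, 0.1]
finger_gap: 0.055
```

```bash
python3 bedview.py w9
```

```text
t 9.6 p [0.5668 0.0689 0.0434] r [2.074 2.36  0.   ] F [-0.6 -0.1  0.1] gap 0.055 j [ 0.07  0.62  1.93  0.    0.59 -0.06]
tcp in bed mm [ 1.9 65.4]
```

View pics/w9.png

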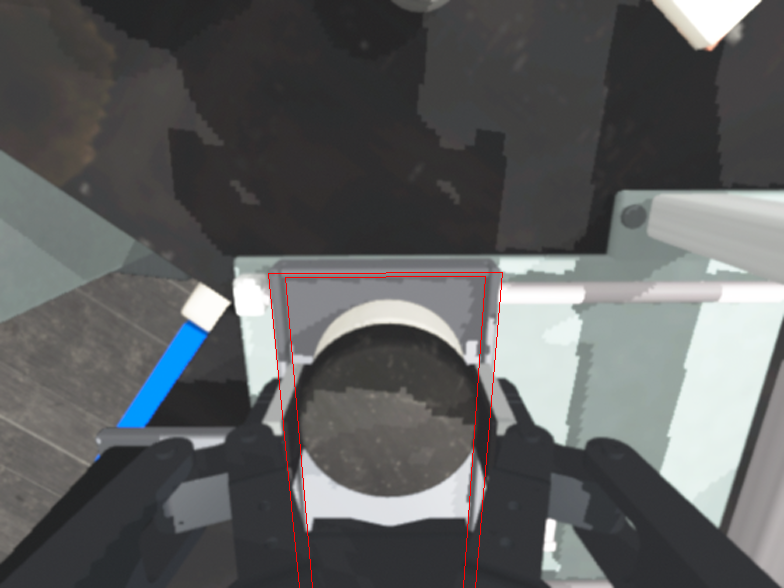

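```bash
cat > rim.py <<'E'
from h import *
s=st()
c=ctrl.capture('wrist'); P=cloud(c,s)
b=np.array([.5735,.0038]);a=np.radians(7.6);X=np.array([np.cos(a),np.sin(a)]);Y=np.array([-X[1],X[0]])
q=P-np.array([b[0],b[1],0]); x=q[...,:2]@X*1000; y=q[...,:2]@Y*1000; z=P[...,2]*1000
m=(abs(x)<30)&(y>92)&(y<116)&(z>5)
print([(yy,int((m&(y>=yy)&(y<yy+1)).sum()),round(float(np.median(z[m&(y>=yy)&(y<yy+1)])),1)) for yy in range(92,116) if (m&(y>=yy)&(y<yy+1)).sum()])
E
python3 rim.py
```

```text
t 9.65 p [0.5669 0.0689 0.0436] r [2.074e+00 2.359e+00 1.000e-03] F [-0.6 -0.1 -1.1] gap 0.0555 j [ 0.07  0.62  1.93 -0.    0.59 -0.06]
[(92, 814, 49.1), (93, 303, 26.5), (94, 192, 26.1), (95, 200, 26.2), (96, 202, 26.1), (97, 198, 26.2), (98, 66, 26.5), (100, 114, 33.3), (101, 214, 34.1), (102, 230, 34.1), (103, 301, 33.7), (104, 815, 27.4)]
```

Run:
```python
from h import *
s=st()
c=ctrl.capture('wrist'); P=cloud(c,s)
for v,u in((185,280),(190,280),(195,280),(200,280),(205,280)):
    print(v,u,np.round(P[v,u],4),c['color'][v,u],proj(c,P[v,u],s))
print(c['cx'],c['cy'])
```

```text
t 9.7 p [0.5669 0.0689 0.0437] r [2.074e+00 2.359e+00 1.000e-03] F [ 0.4  0.6 -0. ] gap 0.0551 j [ 0.07  0.62  1.93  0.    0.59 -0.06]
185 280 [0.5628 0.1076 0.0208] [122 120 117] [[280. 185.]]
190 280 [0.5627 0.1076 0.0312] [119 114 113] [[280. 190.]]
195 280 [0.563  0.1058 0.0339] [143 139 137] [[280. 195.]]
200 280 [0.5637 0.1004 0.0248] [120 116 115] [[280. 200.]]
205 280 [0.5641 0.0978 0.0255] [140 136 135] [[280. 205.]]
277.7209683700945 208.1625213080785
```

Request:
step_arm:
  increments:
    - {"dp":[0.001,-0.0015,0.002],"dr":[0,0,0],"hand":-1}
    - {"dp":[0,0,0.0022],"dr":[0,0,0],"hand":-1}
    - {"dp":[0,0,0],"dr":[0,0,0],"hand":-1}

```text
t: 10.12
tool_pos: [0.5649, 0.0697, 0.0389]
tcp_rot: [-2.074, -2.36, 0.0]
wrist_force: [0.1, 0.4, -1.4]
finger_gap: 0.0548
```

Request:
step_arm:
  increments:
    - {"dp":[0,0,0.001],"dr":[0,0,0],"hand":-1}
    - {"dp":[0,0,0],"dr":[0,0,0],"hand":-1}

```text
t: 10.38
tool_pos: [0.5655, 0.0697, 0.0385]
tcp_rot: [2.074, 2.359, 0.001]
wrist_force: [-1.2, 0.9, 7.2]
finger_gap: 0.0551
```

Request:
step_arm:
  increments:
    - {"dp":[0,0,0],"dr":[0,0,0],"hand":1}
    - {"dp":[0,0,0],"dr":[0,0,0],"hand":1}
    - {"dp":[0,0,0],"dr":[0,0,0],"hand":1}
    - {"dp":[0,0,-0.02],"dr":[0,0,0],"hand":1}
    - {"dp":[0,0,-0.05],"dr":[0,0,0],"hand":1}
    - {"dp":[0,0,-0.05],"dr":[0,0,0],"hand":1}
    - {"dp":[0,0,-0.03],"dr":[0,0,0],"hand":1}
    - {"dp":[0,0,0],"dr":[0,0,0],"hand":1}

```text
t: 11.38
tool_pos: [0.5664, 0.0698, 0.1905]
tcp_rot: [2.072, 2.357, 0.005]
wrist_force: [0.8, -0.7, -0.2]
finger_gap: 0.0852
```

```bash
python3 bedview.py w10
python3 - <<'E'
from h import *
s=st(); c=ctrl.capture('wrist'); lids(c,s); print('bed');lids(c,s,.05,.075,(.48,.66),(-.12,.13))
E
```

```text
t 11.38 p [0.5664 0.0698 0.1905] r [2.072 2.357 0.005] F [ 0.8 -0.7 -0.2] gap 0.0852 j [ 0.07  0.41  1.83  0.    0.9  -0.06]
tcp in bed mm [ 1.7 66.3]
t 11.43 p [0.5655 0.0697 0.1889] r [2.073e+00 2.359e+00 2.000e-03] F [-0.7 -0.5 -1.7] gap 0.0853 j [ 0.07  0.42  1.83 -0.    0.89 -0.06]
bed
lid circ 564.7 69.2 r 28.7 mean [0.5646 0.0702 0.0663] n 3118 px [277. 198.]
```

View pics/w10.png

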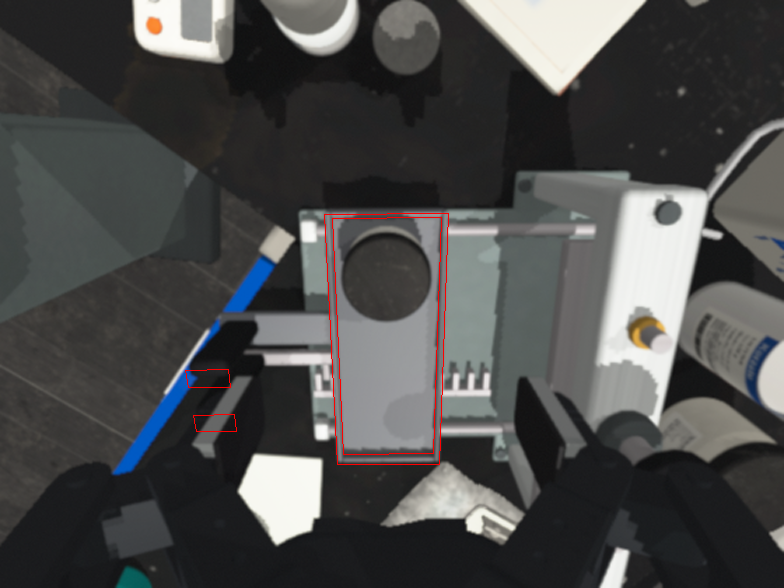

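Request:
step_arm:
  increments:
    - {"dp":[-0.0413,-0.0199,0.007],"dr":[0,0,0],"hand":1}
    - {"dp":[-0.0413,-0.0199,0.007],"dr":[0,0,0],"hand":1}
    - {"dp":[-0.0413,-0.0199,0.007],"dr":[0,0,0],"hand":1}
    - {"dp":[-0.0413,-0.0199,0.007],"dr":[0,0,0],"hand":1}
    - {"dp":[-0.0413,-0.0199,0.007],"dr":[0,0,0],"hand":1}
    - {"dp":[-0.0413,-0.0199,0.007],"dr":[0,0,0],"hand":1}
    - {"dp":[-0.0413,-0.0199,0.007],"dr":[0,0,0],"hand":1}
    - {"dp":[0,0,0],"dr":[0,0,0],"hand":1}

```text
t: 12.48
tool_pos: [0.4621, -0.2368, 0.1373]
tcp_rot: [-2.076, -2.354, 0.001]
wrist_force: [-0.3, 0.1, 0.3]
finger_gap: 0.0855
```

Request:
step_arm:
  increments:
    - {"dp":[0,0,0],"dr":[0,0,0],"hand":1}

```text
t: 12.6
tool_pos: [0.4633, -0.2345, 0.1382]
tcp_rot: [-2.074, -2.357, 0.0]
wrist_force: [-0.2, -0.2, -0.2]
finger_gap: 0.0853
```

Run:
```python
from h import *
s=st(); c=ctrl.capture('wrist'); lids(c,s); save('w11',c['color'],1.4)
```

```text
t 12.6 p [ 0.4633 -0.2345  0.1382] r [-2.074 -2.357  0.   ] F [-0.2 -0.2 -0.2] gap 0.0853 j [-0.53  0.42  1.98  0.    0.74 -0.66]
lid circ 464.0 -236.6 r 28.7 mean [ 0.4639 -0.2351  0.0433] n 3697 px [279. 209.]
lid circ 482.7 -307.2 r 28.9 mean [ 0.4823 -0.3046  0.0433] n 2937 px [290. 286.]
```

View pics/w11.png

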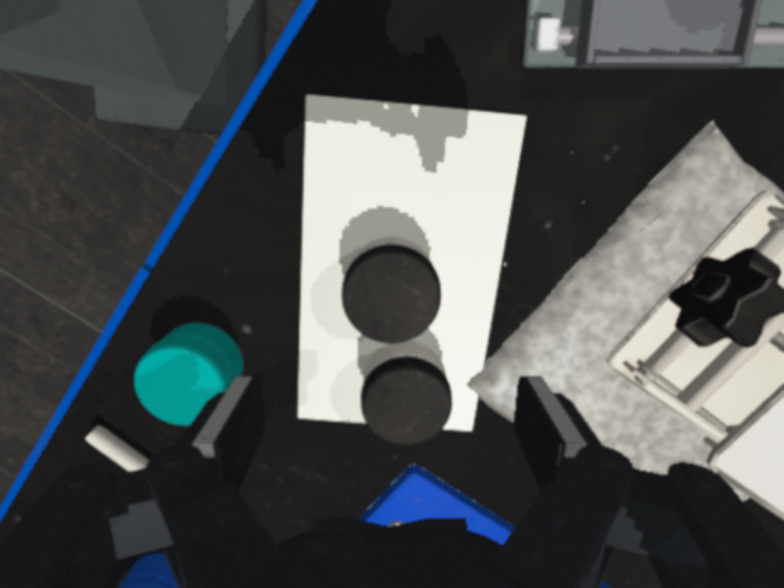

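Request:
step_arm:
  increments:
    - {"dp":[-0.0015,0.0005,0.03],"dr":[0,0,0],"hand":1}
    - {"dp":[0,0,0.04],"dr":[0,0,0],"hand":1}
    - {"dp":[0,0,0.04],"dr":[0,0,0],"hand":1}
    - {"dp":[0,0,0.0135],"dr":[0,0,0],"hand":1}
    - {"dp":[0,0,0],"dr":[0,0,0],"hand":1}
    - {"dp":[0,0,0],"dr":[0,0,0],"hand":-1}
    - {"dp":[0,0,0],"dr":[0,0,0],"hand":-1}
    - {"dp":[0,0,0],"dr":[0,0,0],"hand":-1}

```text
t: 13.65
tool_pos: [0.4656, -0.2367, 0.0175]
tcp_rot: [2.072, 2.358, 0.001]
wrist_force: [-0.7, 3.0, 20.0]
finger_gap: 0.0556
```

Request:
step_arm:
  increments:
    - {"dp":[0,0,0],"dr":[0,0,0],"hand":-1}
    - {"dp":[0,0,-0.01],"dr":[0,0,0],"hand":-1}
    - {"dp":[0,0,-0.03],"dr":[0,0,0],"hand":-1}
    - {"dp":[0,0,-0.04],"dr":[0,0,0],"hand":-1}
    - {"dp":[0,0,-0.05],"dr":[0,0,0],"hand":-1}
    - {"dp":[0,0,-0.01],"dr":[0,0,0],"hand":-1}
    - {"dp":[0,0,0],"dr":[0,0,0],"hand":-1}

```text
t: 14.52
tool_pos: [0.465, -0.2366, 0.1566]
tcp_rot: [2.073, 2.358, 0.001]
wrist_force: [0.3, 0.9, -1.6]
finger_gap: 0.0552
```

```bash
cat > held.py <<'E'
from h import *
s=st()
c=ctrl.capture('wrist'); P=cloud(c,s)
T=R.from_rotvec(s['tcp_rot']).as_matrix(); q=(P-s['tool_pos'])@T
g=c['color'].max(2); k=(g<90)&(abs(q[...,1])<.024)&(abs(q[...,0])<.04)&(q[...,2]>-.06)&(q[...,2]<.01)
k[:220]=0
v=q[k]; zt=np.median(v[:,2]); v=v[abs(v[:,2]-zt)<.006]; print('lid z',zt,'x range',v[:,0].min(),v[:,0].max(),len(v))
A=np.c_[v[:,:2],np.ones(len(v))]; print('slopes',np.linalg.lstsq(A,v[:,2],rcond=None)[0])
E
python3 held.py
```

```text
t 14.53 p [ 0.465  -0.2366  0.1566] r [2.073e+00 2.358e+00 1.000e-03] F [ 0.3  0.9 -1.6] gap 0.0552 j [-0.53  0.4   1.97 -0.    0.78 -0.66]
lid z -0.02560703883551446 x range -0.027794840330807407 0.0289313589822242 10908
slopes [ 0.01997872  0.00211674 -0.02553307]
```

Request:
step_arm:
  increments:
    - {"dp":[0.0376,0.0231,0],"dr":[0,0,0],"hand":-1}
    - {"dp":[0.0376,0.0231,0],"dr":[0,0,0],"hand":-1}
    - {"dp":[0.0376,0.0231,0],"dr":[0,0,0],"hand":-1}
    - {"dp":[0.0376,0.0231,0],"dr":[0,0,0],"hand":-1}
    - {"dp":[0.0376,0.0231,0],"dr":[0,0,0],"hand":-1}
    - {"dp":[0.0376,0.0231,0.02],"dr":[0,0,0],"hand":-1}
    - {"dp":[0,0,0.03],"dr":[0,0,0],"hand":-1}
    - {"dp":[0,0,0],"dr":[0,0,0],"hand":-1}

```text
t: 15.58
tool_pos: [0.5707, 0.0057, 0.1025]
tcp_rot: [-2.07, -2.357, 0.006]
wrist_force: [-1.3, 0.0, -1.7]
finger_gap: 0.0554
```

Request:
step_arm:
  increments:
    - {"dp":[0,0,0],"dr":[0,0,0],"hand":-1}
    - {"dp":[0,0,0],"dr":[0,0,0],"hand":-1}

```text
t: 15.82
tool_pos: [0.5736, 0.0046, 0.1064]
tcp_rot: [2.075, 2.358, 0.001]
wrist_force: [0.5, -0.7, -0.1]
finger_gap: 0.0552
```

```bash
python3 bedview.py w12
```

```text
t 15.82 p [0.5736 0.0046 0.1064] r [2.075e+00 2.358e+00 1.000e-03] F [ 0.5 -0.7 -0.1] gap 0.0552 j [-0.04  0.53  1.89  0.    0.72 -0.17]
tcp in bed mm [0.2 0.8]
```

View pics/w12.png

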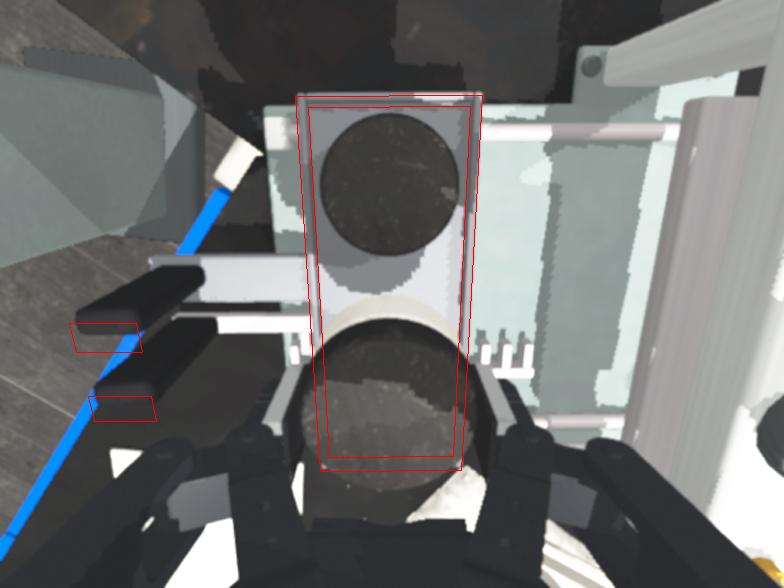

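Request:
step_arm:
  increments:
    - {"dp":[0.0003,0,0.02],"dr":[0,0,0],"hand":-1}
    - {"dp":[0,0,0.02],"dr":[0,0,0],"hand":-1}
    - {"dp":[0,0,0.02],"dr":[0,0,0],"hand":-1}
    - {"dp":[0,0,0.004],"dr":[0,0,0],"hand":-1}
    - {"dp":[0,0,0],"dr":[0,0,0],"hand":-1}
    - {"dp":[0,0,0.001],"dr":[0,0,0],"hand":-1}
    - {"dp":[0,0,0],"dr":[0,0,0],"hand":-1}

```text
t: 16.75
tool_pos: [0.5735, 0.0055, 0.0412]
tcp_rot: [2.074, 2.359, 0.001]
wrist_force: [-1.3, -0.4, -1.6]
finger_gap: 0.0553
```

Request:
step_arm:
  increments:
    - {"dp":[0,0,0.0012],"dr":[0,0,0],"hand":-1}
    - {"dp":[0,0,0],"dr":[0,0,0],"hand":-1}

```text
t: 17.0
tool_pos: [0.5741, 0.0057, 0.0406]
tcp_rot: [2.073, 2.358, 0.002]
wrist_force: [-2.6, 2.9, 14.8]
finger_gap: 0.0551
```

Request:
step_arm:
  increments:
    - {"dp":[0,0,0],"dr":[0,0,0],"hand":1}
    - {"dp":[0,0,0],"dr":[0,0,0],"hand":1}
    - {"dp":[0,0,0],"dr":[0,0,0],"hand":1}
    - {"dp":[0,0,-0.02],"dr":[0,0,0],"hand":1}
    - {"dp":[0,0,-0.05],"dr":[0,0,0],"hand":1}
    - {"dp":[0,0,-0.05],"dr":[0,0,0],"hand":1}
    - {"dp":[0,0,-0.03],"dr":[0,0,0],"hand":1}
    - {"dp":[0,0,0],"dr":[0,0,0],"hand":1}

```text
t: 18.0
tool_pos: [0.5745, 0.0054, 0.1918]
tcp_rot: [2.072, 2.357, 0.004]
wrist_force: [0.1, 0.8, -0.5]
finger_gap: 0.0855
```

Request:
step_arm:
  increments:
    - {"dp":[-0.0425,-0.0187,0],"dr":[0,0,0],"hand":1}
    - {"dp":[-0.0425,-0.0187,0],"dr":[0,0,0],"hand":1}
    - {"dp":[-0.0425,-0.0187,0],"dr":[0,0,0],"hand":1}
    - {"dp":[-0.0425,-0.0187,0],"dr":[0,0,0],"hand":1}
    - {"dp":[-0.0425,-0.0187,0],"dr":[0,0,0],"hand":1}
    - {"dp":[-0.0425,-0.0187,0],"dr":[0,0,0],"hand":1}
    - {"dp":[-0.0425,-0.0187,0.02],"dr":[0,0,0],"hand":1}
    - {"dp":[0,0,0.02],"dr":[0,0,0],"hand":1}

```text
t: 19.0
tool_pos: [0.4802, -0.3091, 0.1479]
tcp_rot: [-2.078, -2.356, 0.001]
wrist_force: [0.3, 0.9, -1.0]
finger_gap: 0.0853
```

Request:
step_arm:
  increments:
    - {"dp":[0,0,0],"dr":[0,0,0],"hand":1}
    - {"dp":[0,0,0],"dr":[0,0,0],"hand":1}

```text
t: 19.25
tool_pos: [0.4816, -0.3059, 0.1494]
tcp_rot: [-2.073, -2.36, 0.0]
wrist_force: [0.2, -0.2, -0.1]
finger_gap: 0.0856
```

Run:
```python
from h import *
s=st(); c=ctrl.capture('wrist'); lids(c,s); save('w13',c['color'],1.4)
P=cloud(c,s)
d=np.hypot(P[...,0]-.4825,P[...,1]+.306); 
for x in np.arange(.515,.575,.01):
    print(round(x,3),[ (round(float(np.nanmedian(P[...,2][k]))*1,3) if (k:=(abs(P[...,0]-x)<.005)&(abs(P[...,1]-y)<.005)).sum()>3 else None) for y in (-.26,-.27,-.28,-.29,-.30,-.31,-.32,-.33)])
```

```text
t 19.25 p [ 0.4816 -0.3059  0.1494] r [-2.073 -2.36   0.   ] F [ 0.2 -0.2 -0.1] gap 0.0856 j [-0.62  0.47  1.86  0.    0.81 -0.75]
lid circ 482.8 -307.6 r 29.1 mean [ 0.4827 -0.3056  0.0433] n 3453 px [280. 204.]
0.515 [0.003, 0.003, 0.228, 0.229, 0.23, 0.004, 0.003, 0.003]
0.525 [0.003, 0.003, 0.003, 0.201, 0.186, 0.179, 0.003, 0.003]
0.535 [0.002, 0.003, 0.003, 0.214, 0.215, 0.214, 0.003, 0.003]
0.545 [0.0, 0.0, 0.213, 0.224, 0.218, 0.22, 0.007, 0.0]
0.555 [0.001, 0.005, 0.01, 0.219, 0.012, 0.013, 0.01, 0.001]
0.565 [0.007, 0.01, 0.011, 0.011, 0.012, 0.013, 0.012, 0.009]
```

View pics/w13.png

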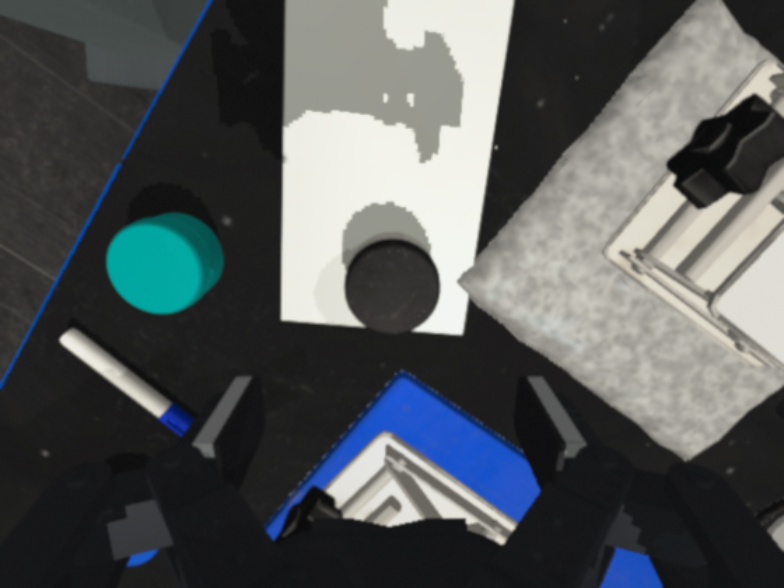

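Request:
step_arm:
  increments:
    - {"dp":[-0.0012,0.001,0.03],"dr":[0,0,0],"hand":1}
    - {"dp":[0,0,0.04],"dr":[0,0,0],"hand":1}
    - {"dp":[0,0,0.04],"dr":[0,0,0],"hand":1}
    - {"dp":[0,0,0.0235],"dr":[0,0,0],"hand":1}
    - {"dp":[0,0,0],"dr":[0,0,0],"hand":1}
    - {"dp":[0,0,0],"dr":[0,0,0],"hand":-1}
    - {"dp":[0,0,0],"dr":[0,0,0],"hand":-1}
    - {"dp":[0,0,0],"dr":[0,0,0],"hand":-1}

```text
t: 20.3
tool_pos: [0.4835, -0.3079, 0.018]
tcp_rot: [2.072, 2.358, 0.0]
wrist_force: [-2.9, 2.6, 17.5]
finger_gap: 0.0557
```

Request:
step_arm:
  increments:
    - {"dp":[0,0,0],"dr":[0,0,0],"hand":-1}
    - {"dp":[0,0,-0.01],"dr":[0,0,0],"hand":-1}
    - {"dp":[0,0,-0.03],"dr":[0,0,0],"hand":-1}
    - {"dp":[0,0,-0.04],"dr":[0,0,0],"hand":-1}
    - {"dp":[0,0,-0.05],"dr":[0,0,0],"hand":-1}
    - {"dp":[0,0,-0.01],"dr":[0,0,0],"hand":-1}
    - {"dp":[0,0,0],"dr":[0,0,0],"hand":-1}

```text
t: 21.18
tool_pos: [0.483, -0.3076, 0.157]
tcp_rot: [2.072, 2.358, 0.0]
wrist_force: [-0.2, 0.5, -1.2]
finger_gap: 0.0554
```

```bash
python3 held.py
```

```text
t 21.18 p [ 0.483  -0.3076  0.157 ] r [2.072 2.358 0.   ] F [-0.2  0.5 -1.2] gap 0.0554 j [-0.62  0.46  1.85  0.    0.83 -0.75]
lid z -0.02514225353457229 x range -0.02761086204874449 0.02955450058219725 10865
slopes [ 0.01743931  0.00244701 -0.02507742]
```

Request:
step_arm:
  increments:
    - {"dp":[0.0389,0.0217,0],"dr":[0,0,0],"hand":-1}
    - {"dp":[0.0389,0.0217,0],"dr":[0,0,0],"hand":-1}
    - {"dp":[0.0389,0.0217,0],"dr":[0,0,0],"hand":-1}
    - {"dp":[0.0389,0.0217,0],"dr":[0,0,0],"hand":-1}
    - {"dp":[0.0389,0.0217,0],"dr":[0,0,0],"hand":-1}
    - {"dp":[0.0389,0.0217,0.02],"dr":[0,0,0],"hand":-1}
    - {"dp":[0,0,0.03],"dr":[0,0,0],"hand":-1}
    - {"dp":[0,0,0],"dr":[0,0,0],"hand":-1}

```text
t: 22.22
tool_pos: [0.5794, -0.0584, 0.1028]
tcp_rot: [-2.069, -2.357, 0.005]
wrist_force: [-0.6, -0.4, -0.8]
finger_gap: 0.0551
```

Request:
step_arm:
  increments:
    - {"dp":[0,0,0],"dr":[0,0,0],"hand":-1}
    - {"dp":[0,0,0],"dr":[0,0,0],"hand":-1}

```text
t: 22.48
tool_pos: [0.5822, -0.0599, 0.1067]
tcp_rot: [2.074, 2.358, 0.001]
wrist_force: [-0.5, -0.5, -0.1]
finger_gap: 0.0551
```

```bash
python3 bedview.py w14;  python3 - <<'E'
from h import *
s=st(); c=ctrl.capture('wrist'); lids(c,s,.05,.075,(.48,.66),(-.03,.13))
E
```

```text
t 22.48 p [ 0.5822 -0.0599  0.1067] r [2.074e+00 2.358e+00 1.000e-03] F [-0.5 -0.5 -0.1] gap 0.0551 j [-0.15  0.54  1.86 -0.    0.74 -0.28]
tcp in bed mm [  0.2 -64.3]
t 22.52 p [ 0.5822 -0.0598  0.1068] r [2.074e+00 2.358e+00 1.000e-03] F [ 0.3  0.2 -0.6] gap 0.055 j [-0.15  0.54  1.86  0.    0.74 -0.28]
lid circ 566.0 66.6 r 28.9 mean [0.5672 0.0569 0.0661] n 6010 px [278.  29.]
lid circ 573.6 4.8 r 29.2 mean [0.5733 0.0062 0.0662] n 8044 px [278. 129.]
lid circ 480.5 -24.3 r 3.8 mean [ 0.4807 -0.024   0.0678] n 99 px [118. 161.]
```

View pics/w14.png

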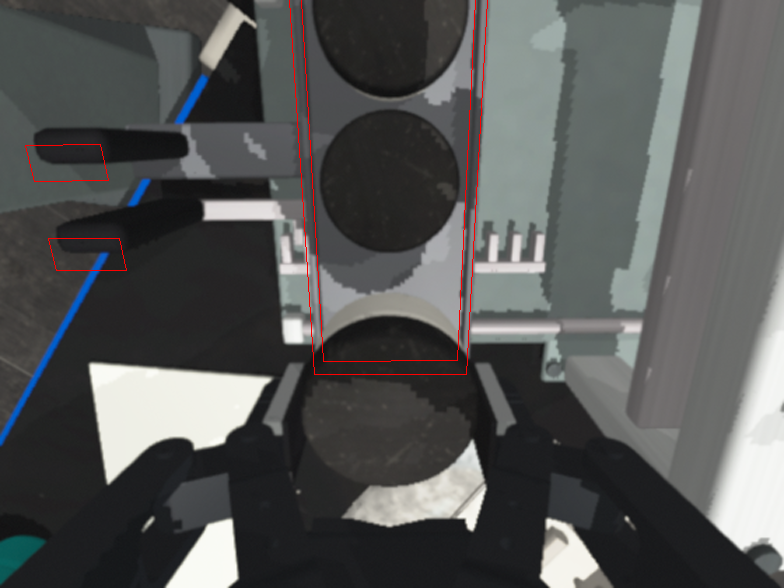

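Request:
step_arm:
  increments:
    - {"dp":[0,0,0.02],"dr":[0,0,0],"hand":-1}
    - {"dp":[0,0,0.02],"dr":[0,0,0],"hand":-1}
    - {"dp":[0,0,0.02],"dr":[0,0,0],"hand":-1}
    - {"dp":[0,0,0.004],"dr":[0,0,0],"hand":-1}
    - {"dp":[0,0,0],"dr":[0,0,0],"hand":-1}
    - {"dp":[0,0,0.0015],"dr":[0,0,0],"hand":-1}
    - {"dp":[0,0,0],"dr":[0,0,0],"hand":-1}

```text
t: 23.45
tool_pos: [0.5825, -0.0592, 0.0412]
tcp_rot: [2.073, 2.359, 0.001]
wrist_force: [0.5, 1.9, 3.5]
finger_gap: 0.0552
```

Request:
step_arm:
  increments:
    - {"dp":[0,0,0.0005],"dr":[0,0,0],"hand":-1}
    - {"dp":[0,0,0],"dr":[0,0,0],"hand":1}
    - {"dp":[0,0,0],"dr":[0,0,0],"hand":1}
    - {"dp":[0,0,0],"dr":[0,0,0],"hand":1}
    - {"dp":[0,0,-0.02],"dr":[0,0,0],"hand":1}
    - {"dp":[0,0,-0.05],"dr":[0,0,0],"hand":1}
    - {"dp":[0,0,-0.05],"dr":[0,0,0],"hand":1}
    - {"dp":[0,0,-0.03],"dr":[0,0,0],"hand":1}

```text
t: 24.45
tool_pos: [0.5824, -0.0594, 0.1924]
tcp_rot: [2.073, 2.358, 0.002]
wrist_force: [0.1, -0.6, -0.8]
finger_gap: 0.0851
```

Request:
step_arm:
  increments:
    - {"dp":[0.03,-0.03,0],"dr":[0,0,0],"hand":1}
    - {"dp":[0.03,-0.02,0],"dr":[0,0,0],"hand":1}
    - {"dp":[0,0,0],"dr":[0,0,0],"hand":1}
    - {"dp":[0,0,0],"dr":[0,0,0],"hand":1}

```text
t: 24.95
tool_pos: [0.5251, -0.0063, 0.1901]
tcp_rot: [2.073, 2.36, 0.001]
wrist_force: [0.6, -0.9, -0.4]
finger_gap: 0.0855
```

```bash
python3 bedview.py w15;  python3 - <<'E'
from h import *
s=st(); c=ctrl.capture('wrist'); lids(c,s,.05,.075,(.48,.66),(-.12,.13))
P=cloud(c,s); z=P[...,2]
reg=(P[...,0]>.40)&(P[...,0]<.76)&(P[...,1]>-.14)&(P[...,1]<.18)
k=(reg&(z>.089)&(z<.098)).astype(np.uint8); n,L,stt,cen=cv2.connectedComponentsWithStats(k)
for i in range(1,n):
    if stt[i,4]>100: q=P[L==i]; print(stt[i,4],cen[i],np.median(q,0),cv2.minAreaRect((q[:,:2]*1000).astype(np.float32)))
c=ctrl.capture('top'); P=cloud(c); z=P[...,2]
k=((P[...,0]>.43)&(P[...,0]<.5)&(abs(P[...,1])<.06)&(z>.085)&(z<.115)).astype(np.uint8);n,L,stt,cen=cv2.connectedComponentsWithStats(k)
for i in range(1,n):
    if stt[i,4]>10: q=P[L==i]; print('top',stt[i,4],cen[i],np.median(q,0))
save('t15',c['color'][150:270,150:330],4.4)
E
```

```text
t 24.95 p [ 0.5251 -0.0063  0.1901] r [2.073e+00 2.360e+00 1.000e-03] F [ 0.6 -0.9 -0.4] gap 0.0855 j [-0.07  0.36  1.93 -0.    0.86 -0.2 ]
tcp in bed mm [-49.3  -3.6]
t 25.0 p [ 0.5252 -0.0065  0.19  ] r [2.074e+00 2.359e+00 1.000e-03] F [ 0.2 -0.7  0.3] gap 0.0854 j [-0.07  0.36  1.93 -0.    0.86 -0.2 ]
lid circ 574.1 74.3 r 29.3 mean [0.5733 0.075  0.0662] n 4081 px [349. 111.]
lid circ 573.4 5.0 r 29.1 mean [0.5725 0.0066 0.0663] n 3215 px [333. 190.]
lid circ 581.7 -58.7 r 29.1 mean [ 0.581  -0.0569  0.0662] n 2651 px [329. 255.]
252 [507.43650794  41.53174603] [0.66521018 0.13373804 0.09362381] ((668.1952514648438, 133.0009307861328), (10.735645294189453, 20.959915161132812), 41.82268142700195)
1678 [467.74255066 185.82002384] [0.67047298 0.03375103 0.09402285] ((673.207275390625, 18.93781280517578), (4.399313449859619, 189.1558837890625), 7.61248254776001)
465 [202.80430108 182.96774194] [0.46405206 0.0075499  0.09345988] ((463.6549377441406, 6.959165573120117), (25.39656639099121, 11.704493522644043), 5.960869312286377)
415 [205.97349398 220.5686747 ] [ 0.46836889 -0.02360058  0.09348539] ((467.5613708496094, -24.50585174560547), (26.304582595825195, 10.685967445373535), 6.508204936981201)
164 [453.85365854 318.09756098] [ 0.6966816  -0.08871133  0.09347186] ((699.0022583007812, -90.42889404296875), (20.99492073059082, 9.9010009765625), 53.09988784790039)
```

View pics/w15.png

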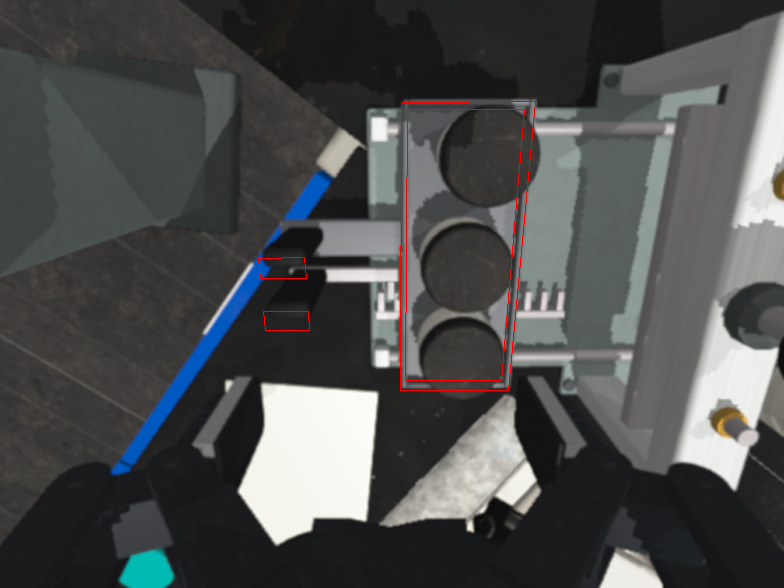

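View pics/t15.png

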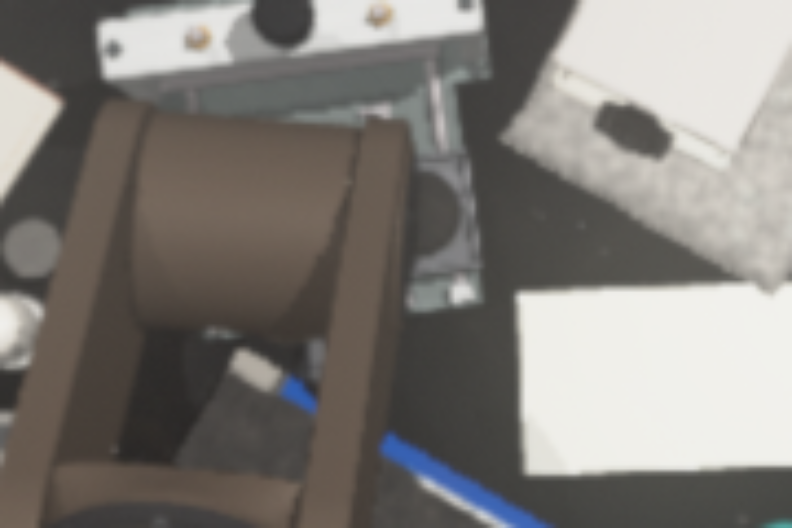

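Jar A has been knocked in the bed, to about (+9.5, +70) mm against the rim, and it is still upright. I'll regrasp it and re-centre it.

Request:
step_arm:
  increments:
    - {"dp":[0.037,0.0292,0],"dr":[0,0,0],"hand":1}
    - {"dp":[0.037,0.0292,0],"dr":[0,0,0],"hand":1}
    - {"dp":[0,0,0.03],"dr":[0,0,0],"hand":1}
    - {"dp":[0,0,0.03],"dr":[0,0,0],"hand":1}
    - {"dp":[0,0,0],"dr":[0,0,0],"hand":1}
    - {"dp":[0,0,0],"dr":[0,0,0],"hand":1}

```text
t: 25.85
tool_pos: [0.5736, 0.0744, 0.1307]
tcp_rot: [2.074, 2.359, 0.001]
wrist_force: [-0.5, -0.5, -0.1]
finger_gap: 0.0859
```

```bash
python3 bedview.py w16;  python3 - <<'E'
from h import *
s=st(); c=ctrl.capture('wrist'); lids(c,s,.05,.075,(.48,.66),(-.12,.13))
E
```

```text
t 25.85 p [0.5736 0.0744 0.1307] r [2.074e+00 2.359e+00 1.000e-03] F [-0.5 -0.5 -0.1] gap 0.0859 j [ 0.08  0.5   1.86 -0.    0.78 -0.05]
tcp in bed mm [ 9.5 70. ]
t 25.9 p [0.5738 0.0745 0.131 ] r [2.074e+00 2.358e+00 2.000e-03] F [0.4 0.1 0.2] gap 0.0854 j [ 0.08  0.5   1.86 -0.    0.78 -0.05]
lid circ 574.4 74.5 r 29.1 mean [0.5741 0.0769 0.0662] n 4790 px [279. 219.]
lid circ 578.0 -16.8 r 51.7 mean [ 0.5758 -0.0098  0.066 ] n 5587 px [267. 319.]
```

View pics/w16.png

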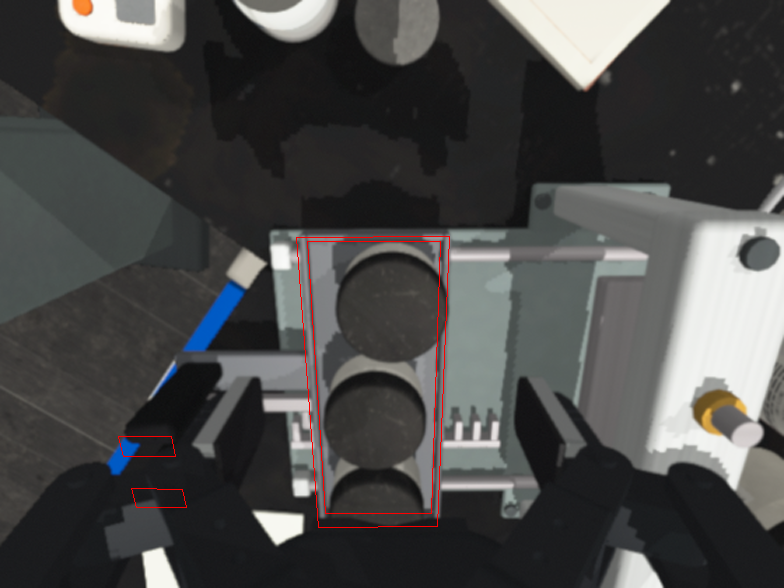

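Request:
step_arm:
  increments:
    - {"dp":[0.001,0,0.04],"dr":[0,0,0],"hand":1}
    - {"dp":[0,0,0.04],"dr":[0,0,0],"hand":1}
    - {"dp":[0,0,0.01],"dr":[0,0,0],"hand":1}
    - {"dp":[0,0,0],"dr":[0,0,0],"hand":1}
    - {"dp":[0,0,0],"dr":[0,0,0],"hand":-1}
    - {"dp":[0,0,0],"dr":[0,0,0],"hand":-1}
    - {"dp":[0,0,0],"dr":[0,0,0],"hand":-1}
    - {"dp":[0,0,0],"dr":[0,0,0],"hand":-1}

```text
t: 26.95
tool_pos: [0.5741, 0.0758, 0.042]
tcp_rot: [2.073, 2.358, 0.003]
wrist_force: [-2.1, -0.7, 19.3]
finger_gap: 0.0553
```

Request:
step_arm:
  increments:
    - {"dp":[0,0,-0.008],"dr":[0,0,0],"hand":-1}
    - {"dp":[0,0,-0.007],"dr":[0,0,0],"hand":-1}
    - {"dp":[0,0,0],"dr":[0,0,0],"hand":-1}
    - {"dp":[0,0,0],"dr":[0,0,0],"hand":-1}

```text
t: 27.45
tool_pos: [0.5728, 0.0757, 0.0549]
tcp_rot: [2.074, 2.36, 0.0]
wrist_force: [0.6, -0.4, -1.3]
finger_gap: 0.0551
```

```bash
python3 held.py
```

```text
t 27.45 p [0.5728 0.0757 0.0549] r [2.074 2.36  0.   ] F [ 0.6 -0.4 -1.3] gap 0.0551 j [ 0.08  0.61  1.9  -0.    0.63 -0.05]
lid z -0.02372956769961999 x range -0.0290329910948489 0.028054044758540723 4943
slopes [ 0.02492727 -0.00800245 -0.02366546]
```

Request:
step_arm:
  increments:
    - {"dp":[-0.005,-0.0085,0],"dr":[0,0,0],"hand":-1}
    - {"dp":[0,0,0],"dr":[0,0,0],"hand":-1}
    - {"dp":[0,0,0.01],"dr":[0,0,0],"hand":-1}
    - {"dp":[0,0,0.0015],"dr":[0,0,0],"hand":-1}
    - {"dp":[0,0,0],"dr":[0,0,0],"hand":-1}

```text
t: 28.12
tool_pos: [0.5649, 0.0697, 0.043]
tcp_rot: [-2.074, -2.359, 0.001]
wrist_force: [-0.7, -0.8, -0.3]
finger_gap: 0.0551
```

Request:
step_arm:
  increments:
    - {"dp":[0,0,0.001],"dr":[0,0,0],"hand":-1}
    - {"dp":[0,0,0],"dr":[0,0,0],"hand":1}
    - {"dp":[0,0,0],"dr":[0,0,0],"hand":1}
    - {"dp":[0,0,0],"dr":[0,0,0],"hand":1}
    - {"dp":[0,0,-0.02],"dr":[0,0,0],"hand":1}
    - {"dp":[0,0,-0.05],"dr":[0,0,0],"hand":1}
    - {"dp":[0,0,-0.05],"dr":[0,0,0],"hand":1}
    - {"dp":[0,0,-0.03],"dr":[0,0,0],"hand":1}

```text
t: 29.12
tool_pos: [0.5657, 0.0697, 0.195]
tcp_rot: [2.073, 2.358, 0.003]
wrist_force: [-0.2, -0.2, -0.5]
finger_gap: 0.0852
```

Request:
step_arm:
  increments:
    - {"dp":[0,0,0],"dr":[0,0,0],"hand":1}
    - {"dp":[-0.02,-0.05,0],"dr":[0,0,0],"hand":1}
    - {"dp":[-0.03,0,0],"dr":[0,0,0],"hand":1}
    - {"dp":[0,0,0],"dr":[0,0,0],"hand":1}
    - {"dp":[0,0,0],"dr":[0,0,0],"hand":1}

```text
t: 29.75
tool_pos: [0.5217, 0.0139, 0.1918]
tcp_rot: [-2.074, -2.359, 0.001]
wrist_force: [-0.6, -0.3, -0.1]
finger_gap: 0.0854
```

```bash
python3 bedview.py w17;  python3 - <<'E'
from h import *
s=st(); c=ctrl.capture('wrist'); lids(c,s,.05,.075,(.48,.66),(-.12,.13))
P=cloud(c,s); z=P[...,2]
k=((P[...,0]>.40)&(P[...,0]<.5)&(P[...,1]>-.06)&(P[...,1]<.05)&(z>.089)&(z<.098)).astype(np.uint8); n,L,stt,cen=cv2.connectedComponentsWithStats(k)
for i in range(1,n):
    if stt[i,4]>50: q=P[L==i]; print(stt[i,4],cen[i],np.median(q,0),cv2.minAreaRect((q[:,:2]*1000).astype(np.float32)))
E
```

```text
t 29.75 p [0.5217 0.0139 0.1918] r [-2.074e+00 -2.359e+00  1.000e-03] F [-0.6 -0.3 -0.1] gap 0.0854 j [-0.03  0.35  1.93  0.    0.86 -0.16]
tcp in bed mm [-50.   16.9]
t 29.8 p [0.5218 0.0142 0.1919] r [-2.074 -2.359  0.   ] F [-0.5 -0.3 -0.2] gap 0.0854 j [-0.03  0.35  1.93  0.    0.86 -0.16]
lid circ 564.7 68.2 r 29.3 mean [0.5638 0.0692 0.0663] n 3679 px [336. 142.]
lid circ 573.3 5.0 r 29.1 mean [0.5725 0.0069 0.0663] n 2965 px [332. 212.]
lid circ 581.7 -58.9 r 29.1 mean [ 0.5809 -0.0567  0.0663] n 2468 px [329. 273.]
428 [206.52102804 207.28738318] [0.46409961 0.00777009 0.09351302] ((463.7456359863281, 6.986342430114746), (25.08165740966797, 11.626155853271484), 6.099741458892822)
390 [209.33589744 242.83333333] [ 0.46825871 -0.02345698  0.09350605] ((467.6051940917969, -24.451494216918945), (25.856090545654297, 11.330276489257812), 7.114193439483643)
```

View pics/w17.png

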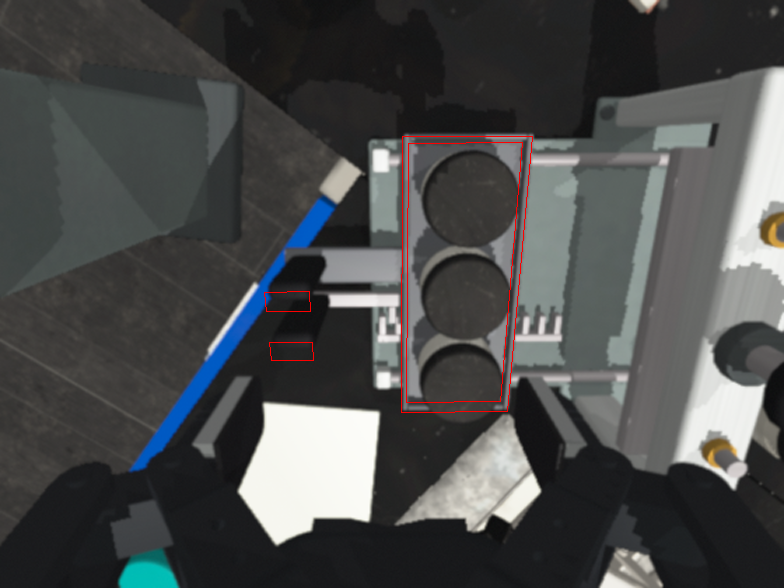

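Request:
step_arm:
  increments:
    - {"dp":[-0.006,-0.03,0],"dr":[0,0,0],"hand":1}
    - {"dp":[-0.0057,-0.0288,0],"dr":[0,0,0],"hand":1}
    - {"dp":[0,0,0],"dr":[0,0,-10],"hand":1}
    - {"dp":[0,0,0],"dr":[0,0,-10],"hand":1}
    - {"dp":[0,0,0],"dr":[0,0,-10],"hand":1}
    - {"dp":[0,0,0],"dr":[0,0,-10],"hand":1}
    - {"dp":[0,0,0],"dr":[0,0,-10],"hand":1}
    - {"dp":[0,0,0],"dr":[0,0,-10],"hand":1}

```text
t: 30.85
tool_pos: [0.4651, -0.0048, 0.1922]
tcp_rot: [-0.606, -3.082, -0.0]
wrist_force: [-0.3, 0.4, 0.5]
finger_gap: 0.085
```

Request:
step_arm:
  increments:
    - {"dp":[0,0,0],"dr":[0,0,-10],"hand":1}
    - {"dp":[0,0,0],"dr":[0,0,-10],"hand":1}
    - {"dp":[0,0,0],"dr":[0,0,-10],"hand":1}
    - {"dp":[0,0,0.02],"dr":[0,0,0],"hand":1}
    - {"dp":[0,0,0.02],"dr":[0,0,0],"hand":1}
    - {"dp":[0,0,0],"dr":[0,0,0],"hand":1}
    - {"dp":[0,0,0],"dr":[0,0,0],"hand":1}

```text
t: 31.72
tool_pos: [0.4653, -0.0052, 0.1528]
tcp_rot: [-0.203, 3.135, -0.0]
wrist_force: [-0.0, -0.4, 1.0]
finger_gap: 0.0855
```

```bash
cat > hand.py <<'E'
from h import *
import sys
s=st(); c=ctrl.capture('wrist'); save(sys.argv[1],c['color'],1.4)
P=cloud(c,s); z=P[...,2]
T=R.from_rotvec(s['tcp_rot']).as_matrix(); print('tool y deg',np.degrees(np.arctan2(T[1,1],T[0,1])))
k=((P[...,0]>.40)&(P[...,0]<.66)&(P[...,1]>-.08)&(P[...,1]<.08)&(z>.089)&(z<.098)).astype(np.uint8); n,L,stt,cen=cv2.connectedComponentsWithStats(k)
for i in range(1,n):
    if stt[i,4]>50: q=P[L==i]; v=(q-s['tool_pos'])@T; print(stt[i,4],cen[i],np.median(q,0),[np.round(w,1) for w in cv2.minAreaRect((v[:,:2]*1000).astype(np.float32))],'tool y',v[:,1].min(),v[:,1].max())
E
python3 hand.py w18
```

```text
t 31.73 p [ 0.4653 -0.0052  0.1528] r [-0.203  3.135 -0.   ] F [-0.  -0.4  1. ] gap 0.0855 j [-0.08  0.34  2.09  0.    0.72 -1.78]
tool y deg 97.40121553170675
569 [249.8400703  225.59929701] [ 0.46612167 -0.02516357  0.09346236] [array([  0.6, -20.4]), array([25.1, 12. ]), np.float64(0.7)] tool y -0.02635774198926452 -0.014339715171407504
572 [295.27972028 225.4965035 ] [0.46193307 0.00590631 0.09345798] [array([ 0.5, 11.7]), array([11.9, 25.4]), np.float64(89.6)] tool y 0.005718169542982666 0.017681618238194592
```

View pics/w18.png

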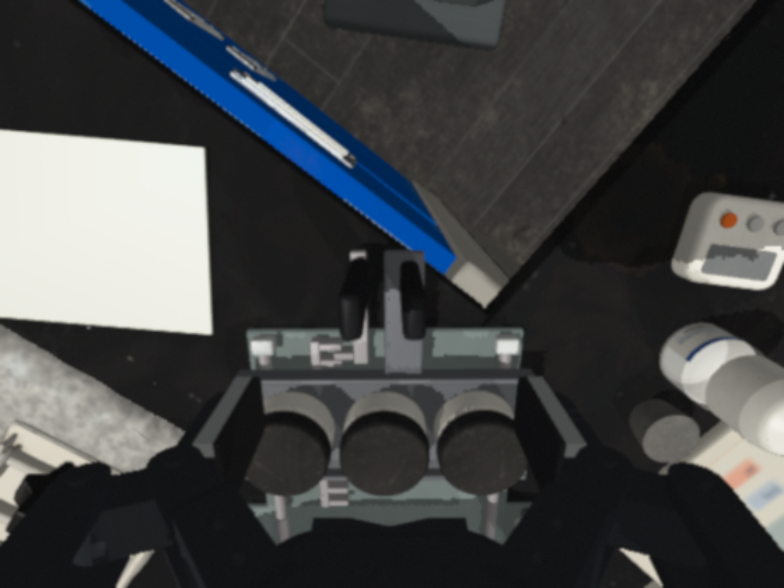

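Request:
step_arm:
  increments:
    - {"dp":[0,0,0.04],"dr":[0,0,0],"hand":1}
    - {"dp":[0,0,0.04],"dr":[0,0,0],"hand":1}
    - {"dp":[0,0,0.018],"dr":[0,0,0],"hand":1}
    - {"dp":[0,0,0],"dr":[0,0,0],"hand":1}
    - {"dp":[0,0,0],"dr":[0,0,0],"hand":-1}
    - {"dp":[0,0,0],"dr":[0,0,0],"hand":-1}
    - {"dp":[0,0,0],"dr":[0,0,0],"hand":-1}
    - {"dp":[0,0,0],"dr":[0,0,0],"hand":-1}

```text
t: 32.78
tool_pos: [0.4655, -0.0042, 0.0558]
tcp_rot: [-0.2, 3.134, 0.002]
wrist_force: [-5.4, 27.5, 28.9]
finger_gap: 0.0337
```

Request:
step_arm:
  increments:
    - {"dp":[0,0,0],"dr":[0,0,0],"hand":-1}
    - {"dp":[0,0,0],"dr":[0,0,0],"hand":-1}
    - {"dp":[0,0,0],"dr":[0,0,0],"hand":-1}

```text
t: 33.15
tool_pos: [0.4655, -0.0041, 0.0558]
tcp_rot: [-0.201, 3.133, 0.002]
wrist_force: [-4.0, 26.2, 28.6]
finger_gap: 0.0339
```

```bash
python3 hand.py w19
```

```text
t 33.15 p [ 0.4655 -0.0041  0.0558] r [-2.010e-01  3.133e+00  2.000e-03] F [-4.  26.2 28.6] gap 0.0339 j [-0.07  0.51  2.16  0.    0.47 -1.78]
tool y deg 97.33518299990018
1981 [243.0449268  311.61786976] [ 0.46253906 -0.01858634  0.09356981] [array([  1.4, -19. ]), array([25.9, 23.9]), np.float64(0.2)] tool y -0.03094108876460045 -0.006991951112789158
2033 [310.77471717 311.44220364] [0.45936763 0.0074791  0.09353761] [array([ 0.9, 14.3]), array([25.7, 20.6]), np.float64(6.4)] tool y 0.004743607836857926 0.025826733069228256
```

View pics/w19.png

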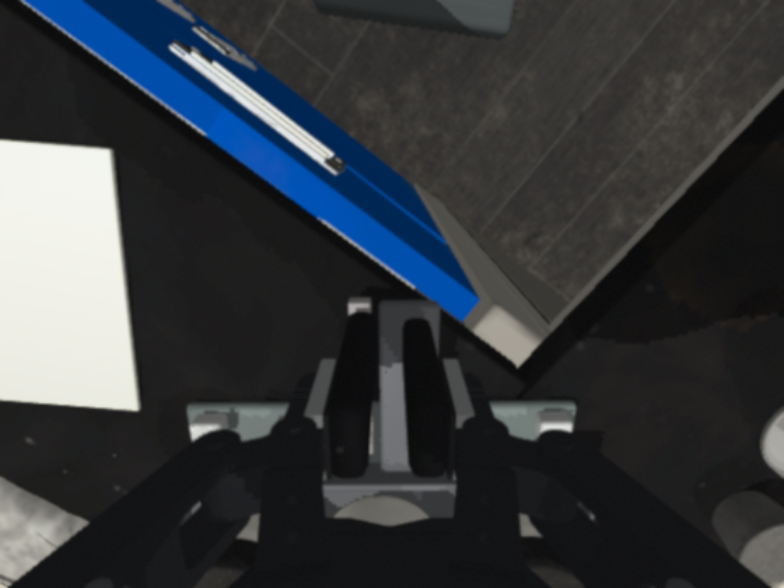

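Request:
step_arm:
  increments:
    - {"dp":[0,0.001,-0.0012],"dr":[0,0,0],"hand":-1}
    - {"dp":[-0.006,0,0],"dr":[0,0,0],"hand":-1}
    - {"dp":[-0.009,0,0],"dr":[0,0,0],"hand":-1}
    - {"dp":[-0.009,0,0],"dr":[0,0,0],"hand":-1}

```text
t: 33.7
tool_pos: [0.4884, -0.0006, 0.0561]
tcp_rot: [0.201, -3.135, -0.001]
wrist_force: [-3.4, 13.1, 4.8]
finger_gap: 0.0336
```

Request:
step_arm:
  increments:
    - {"dp":[-0.012,0,0],"dr":[0,0,0],"hand":-1}
    - {"dp":[-0.012,0,0],"dr":[0,0,0],"hand":-1}
    - {"dp":[-0.012,0,0],"dr":[0,0,0],"hand":-1}
    - {"dp":[-0.012,0,0],"dr":[0,0,0],"hand":-1}
    - {"dp":[-0.012,0,0],"dr":[0,0,0],"hand":-1}
    - {"dp":[-0.012,0,0],"dr":[0,0,0],"hand":-1}
    - {"dp":[-0.012,0,0],"dr":[0,0,0],"hand":-1}
    - {"dp":[-0.009,0,0],"dr":[0,0,0],"hand":-1}

```text
t: 34.7
tool_pos: [0.5809, 0.0118, 0.0561]
tcp_rot: [0.201, -3.135, -0.002]
wrist_force: [-4.3, 14.9, 4.3]
finger_gap: 0.0336
```

Request:
step_arm:
  increments:
    - {"dp":[-0.007,0,0],"dr":[0,0,0],"hand":-1}
    - {"dp":[-0.003,0,0],"dr":[0,0,0],"hand":-1}
    - {"dp":[0,0,0],"dr":[0,0,0],"hand":-1}
    - {"dp":[0,0,0],"dr":[0,0,0],"hand":-1}

```text
t: 35.2
tool_pos: [0.5881, 0.0129, 0.056]
tcp_rot: [0.202, -3.131, -0.002]
wrist_force: [-16.0, 12.2, 16.3]
finger_gap: 0.0335
```

```bash
python3 hand.py w20
```

```text
t 35.2 p [0.5881 0.0129 0.056 ] r [ 2.020e-01 -3.131e+00 -2.000e-03] F [-16.   12.2  16.3] gap 0.0335 j [-0.03  0.62  1.87  0.    0.65 -1.73]
tool y deg 97.36904025257799
1890 [243.04285714 310.88941799] [ 0.58514093 -0.0016699   0.09363031] [array([  1.4, -19.2]), array([25.7, 23.5]), np.float64(1.0)] tool y -0.030879386667951002 -0.007340932206908326
2062 [309.83414161 310.83317168] [0.58224415 0.02414595 0.09350204] [array([ 0.9, 15.2]), array([25.9, 23.2]), np.float64(5.9)] tool y 0.004302754978489549 0.027513915616954543
```

View pics/w20.png

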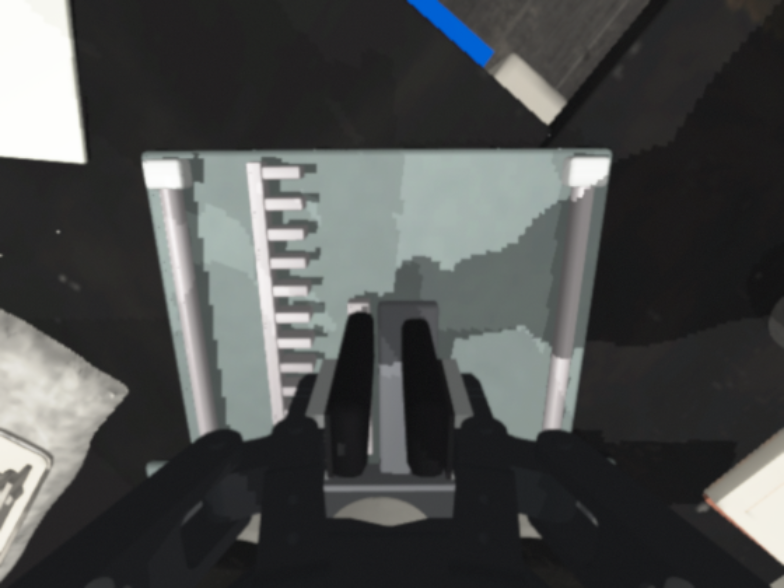

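Request:
step_arm:
  increments:
    - {"dp":[-0.003,0,0],"dr":[0,0,0],"hand":-1}
    - {"dp":[0,0,0],"dr":[0,0,0],"hand":-1}

```text
t: 35.5
tool_pos: [0.5882, 0.013, 0.0559]
tcp_rot: [0.202, -3.125, -0.002]
wrist_force: [-31.2, 7.2, 29.7]
finger_gap: 0.0333
```

Request:
step_arm:
  increments:
    - {"dp":[0.003,0,0],"dr":[0,0,0],"hand":-1}
    - {"dp":[0,0,0],"dr":[0,0,0],"hand":-1}
    - {"dp":[0,0,0],"dr":[0,0,0],"hand":1}
    - {"dp":[0,0,0],"dr":[0,0,0],"hand":1}
    - {"dp":[0,0,0],"dr":[0,0,0],"hand":1}
    - {"dp":[0,0,0],"dr":[0,0,0],"hand":1}
    - {"dp":[0,0,0],"dr":[0,0,0],"hand":1}

```text
t: 36.38
tool_pos: [0.5909, 0.0118, 0.0556]
tcp_rot: [-0.202, 3.135, 0.0]
wrist_force: [-0.2, 0.4, 0.3]
finger_gap: 0.0853
```

Request:
step_arm:
  increments:
    - {"dp":[0,0,-0.04],"dr":[0,0,0],"hand":1}
    - {"dp":[0,0,-0.05],"dr":[0,0,0],"hand":1}
    - {"dp":[0,0,-0.05],"dr":[0,0,0],"hand":1}
    - {"dp":[0,0,-0.04],"dr":[0,0,0],"hand":1}
    - {"dp":[0,0,0],"dr":[0,0,0],"hand":1}
    - {"dp":[0,0,0],"dr":[0,0,0],"hand":1}

```text
t: 37.12
tool_pos: [0.5905, 0.0118, 0.2351]
tcp_rot: [0.202, -3.135, -0.0]
wrist_force: [0.3, 0.4, -1.0]
finger_gap: 0.0857
```

```bash
python3 hand.py w21
python3 - <<'E'
from h import *
s=st(); c=ctrl.capture('wrist'); lids(c,s,.05,.075,(.6,.8),(-.12,.13))
c=ctrl.capture('scene'); save('s21',c['color'][150:290,140:340],4)
E
```

```text
t 37.12 p [0.5905 0.0118 0.2351] r [ 0.202 -3.135 -0.   ] F [ 0.3  0.4 -1. ] gap 0.0857 j [-0.03  0.39  1.73  0.    1.02 -1.73]
tool y deg 97.36948337761666
322 [256.96583851 191.33540373] [ 0.58982307 -0.00864193  0.09348064] [array([  2.9, -20.4]), array([25. , 11.5]), np.float64(0.8)] tool y -0.026242760652377586 -0.014580384660483402
310 [290.58064516 190.95806452] [0.58526465 0.02251797 0.09346012] [array([ 3.1, 11.8]), array([11.4, 24.9]), np.float64(89.7)] tool y 0.006035648313401075 0.017414945707014823
t 37.17 p [0.5902 0.0118 0.2345] r [ 0.202 -3.133 -0.   ] F [ 0.6 -0.9  0.6] gap 0.0856 j [-0.03  0.39  1.73  0.    1.02 -1.73]
lid circ 694.4 -43.5 r 27.2 mean [ 0.6861 -0.0443  0.0656] n 633 px [218. 263.]
lid circ 687.9 20.1 r 27.8 mean [0.6774 0.0184 0.0655] n 608 px [274. 262.]
lid circ 677.4 81.9 r 27.0 mean [0.6689 0.081  0.0655] n 613 px [330. 262.]
```

View pics/w21.png

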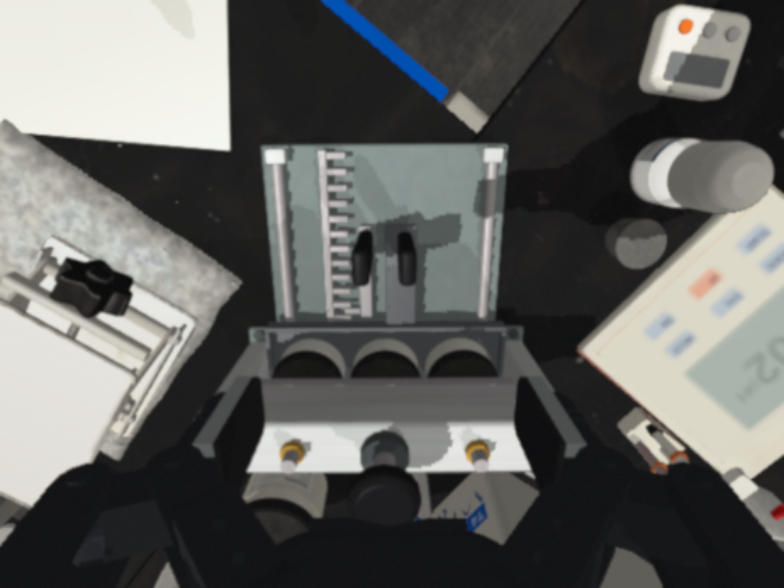

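View pics/s21.png

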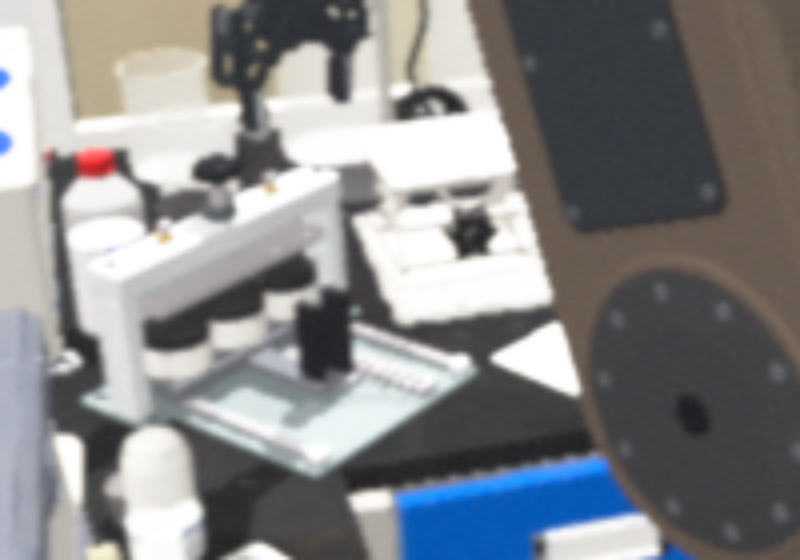

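Request:
step_arm:
  increments:
    - {"dp":[-0.0267,-0.0005,0],"dr":[0,0,0],"hand":-1}
    - {"dp":[-0.0267,-0.0005,0],"dr":[0,0,0],"hand":-1}
    - {"dp":[-0.0267,-0.0005,0],"dr":[0,0,0],"hand":-1}
    - {"dp":[-0.0267,-0.0005,0],"dr":[0,0,0],"hand":-1}
    - {"dp":[0,0,0.01],"dr":[0,0,0],"hand":-1}
    - {"dp":[0,0,0.01],"dr":[0,0,0],"hand":-1}
    - {"dp":[0,0,0.01],"dr":[0,0,0],"hand":-1}
    - {"dp":[0,0,0],"dr":[0,0,0],"hand":-1}

```text
t: 38.28
tool_pos: [0.696, 0.0234, 0.2045]
tcp_rot: [0.202, -3.133, -0.0]
wrist_force: [0.4, 0.7, 0.0]
finger_gap: -0.0001
```

Run:
```python
from h import *
s=st(); c=ctrl.capture('wrist'); save('w22',c['color'],1.4)
P=cloud(c,s); z=P[...,2]; T=R.from_rotvec(s['tcp_rot']).as_matrix()
v=(P-s['tool_pos'])@T
k=(z>.183)&(z<.193)&(np.hypot(v[...,0],v[...,1])<.05); print(k.sum(), cv2.minEnclosingCircle((v[k][:,:2]*1000).astype(np.float32)), np.median(v[k],0))
```

```text
t 38.27 p [0.696  0.0234 0.2045] r [ 0.202 -3.133 -0.   ] F [0.4 0.7 0. ] gap -0.0001 j [-0.01  0.57  1.5   0.    1.07 -1.71]
2408 ((-0.8929111957550049, -1.9135748147964478), 20.660037994384766) [ 0.00687397 -0.00219918  0.01691783]
```

View pics/w22.png

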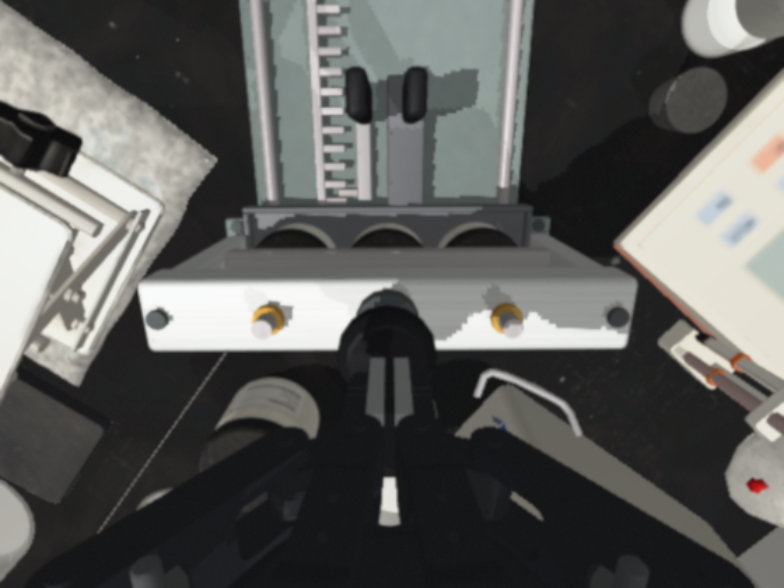

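Request:
step_arm:
  increments:
    - {"dp":[0,-0.001,0.01],"dr":[0,0,0],"hand":-1}
    - {"dp":[0,0,0.008],"dr":[0,0,0],"hand":-1}
    - {"dp":[0,0,0.006],"dr":[0,0,0],"hand":-1}
    - {"dp":[0,0,0.005],"dr":[0,0,0],"hand":-1}
    - {"dp":[0,0,0.004],"dr":[0,0,0],"hand":-1}
    - {"dp":[0,0,0],"dr":[0,0,0],"hand":-1}

```text
t: 39.08
tool_pos: [0.6972, 0.0224, 0.1727]
tcp_rot: [-0.202, 3.135, -0.0]
wrist_force: [-3.1, -0.6, 10.0]
finger_gap: 0.0
```

Request:
step_arm:
  increments:
    - {"dp":[0,0,0.003],"dr":[0,0,0],"hand":-1}
    - {"dp":[0,0,0.002],"dr":[0,0,0],"hand":-1}
    - {"dp":[0,0,0],"dr":[0,0,0],"hand":-1}

```text
t: 39.45
tool_pos: [0.6974, 0.0224, 0.1699]
tcp_rot: [-0.202, 3.134, -0.0]
wrist_force: [-11.0, -1.3, 30.5]
finger_gap: 0.0002
```

Request:
step_arm:
  increments:
    - {"dp":[0,0,0],"dr":[0,0,0],"hand":-1}
    - {"dp":[0,0,0],"dr":[0,0,0],"hand":-1}
    - {"dp":[0,0,0],"dr":[0,0,0],"hand":-1}

```text
t: 39.83
tool_pos: [0.6974, 0.0224, 0.1699]
tcp_rot: [-0.202, 3.134, -0.0]
wrist_force: [-10.2, -0.9, 30.4]
finger_gap: 0.0003
```

Request:
step_arm:
  increments:
    - {"dp":[0,0,-0.008],"dr":[0,0,0],"hand":-1}
    - {"dp":[0,0,-0.012],"dr":[0,0,0],"hand":-1}
    - {"dp":[0,0,-0.03],"dr":[0,0,0],"hand":-1}
    - {"dp":[0,0,-0.03],"dr":[0,0,0],"hand":-1}
    - {"dp":[0.03,0,0],"dr":[0,0,0],"hand":-1}
    - {"dp":[0.04,0,0],"dr":[0,0,0],"hand":1}
    - {"dp":[0.035,0,0],"dr":[0,0,0],"hand":1}
    - {"dp":[0,0,0],"dr":[0,0,0],"hand":1}

```text
t: 40.83
tool_pos: [0.591, 0.0089, 0.2477]
tcp_rot: [0.201, -3.134, -0.0]
wrist_force: [0.0, 0.0, -0.2]
finger_gap: 0.0544
```

Request:
step_arm:
  increments:
    - {"dp":[0,0,0],"dr":[0,0,0],"hand":1}
    - {"dp":[0,0,0],"dr":[0,0,0],"hand":1}

```text
t: 41.08
tool_pos: [0.5939, 0.0091, 0.2475]
tcp_rot: [-0.202, 3.135, 0.0]
wrist_force: [-0.8, -0.0, -0.9]
finger_gap: 0.0853
```

```bash
python3 hand.py w23
python3 - <<'E'
from h import *
s=st(); c=ctrl.capture('wrist'); P=cloud(c,s); k=(np.hypot(P[...,0]-.697,P[...,1]-.023)<.03)&(P[...,2]>.15)&(P[...,2]<.2); print('head z',np.percentile(P[...,2][k],90))
E
```

```text
t 41.08 p [0.5939 0.0091 0.2475] r [-0.202  3.135  0.   ] F [-0.8 -0.  -0.9] gap 0.0853 j [-0.04  0.39  1.71  0.    1.04 -1.74]
tool y deg 97.37664253264774
292 [260.53424658 184.65068493] [ 0.58948768 -0.00905381  0.09351568] [array([  6.3, -17.5]), array([24.9, 11. ]), np.float64(1.2)] tool y -0.023235966736611127 -0.012073867266711029
293 [293.49146758 184.46757679] [0.58527415 0.02267937 0.09347327] [array([ 5.9, 14.6]), array([11. , 25.2]), np.float64(88.4)] tool y 0.009204326105759414 0.02035657986480624
t 41.12 p [0.5938 0.0092 0.2474] r [-0.202  3.135  0.   ] F [ 0.4 -0.7  0.6] gap 0.0854 j [-0.04  0.39  1.71  0.    1.04 -1.74]
head z 0.18851631312328895
```

View pics/w23.png

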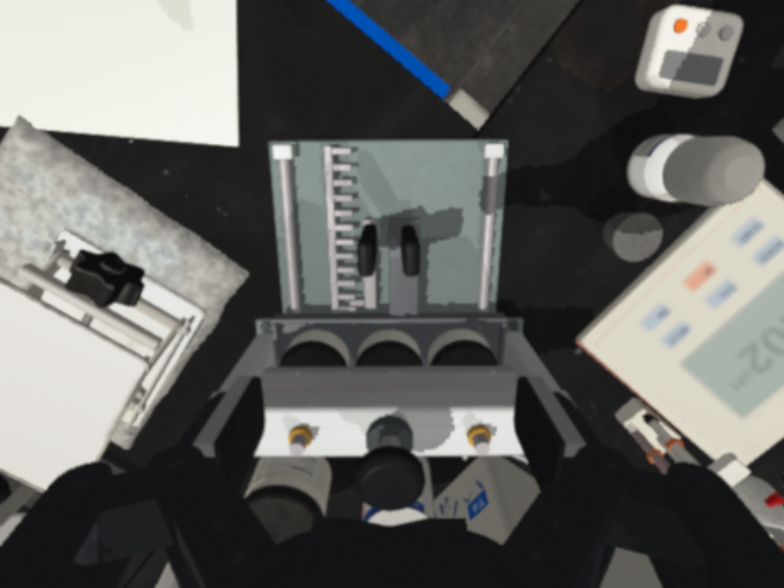

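Request:
step_arm:
  increments:
    - {"dp":[0.0055,0.0028,0.04],"dr":[0,0,0],"hand":1}
    - {"dp":[0,0,0.05],"dr":[0,0,0],"hand":1}
    - {"dp":[0,0,0],"dr":[0,0,0],"hand":1}
    - {"dp":[0,0,0],"dr":[0,0,0],"hand":1}

```text
t: 41.68
tool_pos: [0.5882, 0.0111, 0.1589]
tcp_rot: [-0.202, 3.134, -0.0]
wrist_force: [0.7, -0.0, 0.8]
finger_gap: 0.0856
```

```bash
python3 hand.py w24
```

```text
t 41.67 p [0.5882 0.0111 0.1589] r [-0.202  3.134 -0.   ] F [ 0.7 -0.   0.8] gap 0.0856 j [-0.03  0.48  1.81 -0.    0.85 -1.73]
tool y deg 97.37683180250279
548 [250.92883212 222.31569343] [ 0.58904941 -0.00862666  0.09346212] [array([  0.9, -20. ]), array([12.1, 25.3]), np.float64(89.9)] tool y -0.026062793029985338 -0.014004499477785929
545 [295.04587156 222.11192661] [0.58489941 0.02231782 0.09338878] [array([ 1. , 11.7]), array([11.7, 25.3]), np.float64(88.7)] tool y 0.005879188425448935 0.017711560990788824
```

Handle centred. I'll go down and squeeze, with a small offset to cut the side force.

Request:
step_arm:
  increments:
    - {"dp":[0,0.0005,0.04],"dr":[0,0,0],"hand":1}
    - {"dp":[0,0,0.04],"dr":[0,0,0],"hand":1}
    - {"dp":[0,0,0.022],"dr":[0,0,0],"hand":1}
    - {"dp":[0,0,0],"dr":[0,0,0],"hand":1}
    - {"dp":[0,0,0],"dr":[0,0,0],"hand":-1}
    - {"dp":[0,0,0],"dr":[0,0,0],"hand":-1}
    - {"dp":[0,0,0],"dr":[0,0,0],"hand":-1}
    - {"dp":[0,0,0],"dr":[0,0,0],"hand":-1}

```text
t: 42.72
tool_pos: [0.5879, 0.0127, 0.0574]
tcp_rot: [-0.201, 3.133, 0.001]
wrist_force: [-5.5, 13.7, 20.6]
finger_gap: 0.0336
```

Request:
step_arm:
  increments:
    - {"dp":[0,0.001,-0.001],"dr":[0,0,0],"hand":-1}
    - {"dp":[0,0,0],"dr":[0,0,0],"hand":-1}
    - {"dp":[0.006,0,0],"dr":[0,0,0],"hand":-1}
    - {"dp":[0.009,0,0],"dr":[0,0,0],"hand":-1}
    - {"dp":[0.009,0,0],"dr":[0,0,0],"hand":-1}

```text
t: 43.35
tool_pos: [0.5642, 0.0097, 0.0575]
tcp_rot: [-0.201, 3.133, 0.0]
wrist_force: [1.7, 3.6, 9.3]
finger_gap: 0.033
```

Request:
step_arm:
  increments:
    - {"dp":[0.012,0,0],"dr":[0,0,0],"hand":-1}
    - {"dp":[0.012,0,0],"dr":[0,0,0],"hand":-1}
    - {"dp":[0.012,0,0],"dr":[0,0,0],"hand":-1}
    - {"dp":[0.012,0,0],"dr":[0,0,0],"hand":-1}
    - {"dp":[0.012,0,0],"dr":[0,0,0],"hand":-1}
    - {"dp":[0.012,0,0],"dr":[0,0,0],"hand":-1}
    - {"dp":[0.012,0,0],"dr":[0,0,0],"hand":-1}
    - {"dp":[0.009,0,0],"dr":[0,0,0],"hand":-1}

```text
t: 44.35
tool_pos: [0.472, -0.0027, 0.0575]
tcp_rot: [-0.201, 3.132, -0.001]
wrist_force: [1.6, 0.5, 10.7]
finger_gap: 0.0332
```

Request:
step_arm:
  increments:
    - {"dp":[0.006,0,0],"dr":[0,0,0],"hand":-1}
    - {"dp":[0.003,0,0],"dr":[0,0,0],"hand":-1}
    - {"dp":[0,0,0],"dr":[0,0,0],"hand":-1}
    - {"dp":[0,0,0],"dr":[0,0,0],"hand":-1}

```text
t: 44.85
tool_pos: [0.464, -0.0038, 0.0575]
tcp_rot: [-0.201, 3.131, -0.001]
wrist_force: [4.7, 0.6, 10.4]
finger_gap: 0.033
```

Request:
step_arm:
  increments:
    - {"dp":[0.003,0,0],"dr":[0,0,0],"hand":-1}
    - {"dp":[0,0,0],"dr":[0,0,0],"hand":-1}

```text
t: 45.1
tool_pos: [0.464, -0.0039, 0.0576]
tcp_rot: [-0.2, 3.126, -0.001]
wrist_force: [21.0, 9.8, -7.9]
finger_gap: 0.0331
```

Out stop reached. Back off slightly and release.

Request:
step_arm:
  increments:
    - {"dp":[-0.002,0,0],"dr":[0,0,0],"hand":-1}
    - {"dp":[0,0,0],"dr":[0,0,0],"hand":1}
    - {"dp":[0,0,0],"dr":[0,0,0],"hand":1}
    - {"dp":[0,0,0],"dr":[0,0,0],"hand":1}
    - {"dp":[0,0,0],"dr":[0,0,0],"hand":1}
    - {"dp":[0,0,0],"dr":[0,0,0],"hand":1}
    - {"dp":[0,0,-0.04],"dr":[0,0,0],"hand":1}
    - {"dp":[0,0,-0.05],"dr":[0,0,0],"hand":1}

```text
t: 46.1
tool_pos: [0.4601, -0.0036, 0.1469]
tcp_rot: [0.202, -3.132, -0.001]
wrist_force: [1.4, 0.1, -1.2]
finger_gap: 0.085
```

Request:
step_arm:
  increments:
    - {"dp":[0,0,-0.04],"dr":[0,0,0],"hand":1}
    - {"dp":[0,0,0],"dr":[0,0,0],"hand":1}
    - {"dp":[0,0,0],"dr":[0,0,0],"hand":1}

```text
t: 46.48
tool_pos: [0.4608, -0.0036, 0.1863]
tcp_rot: [0.202, -3.135, -0.0]
wrist_force: [-0.2, 0.6, -0.1]
finger_gap: 0.0854
```

```bash
python3 hand.py w25
```

```text
t 46.48 p [ 0.4608 -0.0036  0.1863] r [ 0.202 -3.135 -0.   ] F [-0.2  0.6 -0.1] gap 0.0854 j [-0.07  0.28  2.06  0.    0.8  -1.77]
tool y deg 97.3725119110343
435 [250.79770115 213.95632184] [ 0.46522689 -0.02538737  0.09349545] [array([ -2.6, -22.3]), array([12. , 24.8]), np.float64(89.1)] tool y -0.028433402905459256 -0.016465290350545794
436 [290.19266055 213.80733945] [0.46127145 0.00565017 0.09329402] [array([-2.5,  9.5]), array([12. , 25.1]), np.float64(89.8)] tool y 0.0034879405590389776 0.015528653699061392
```

View pics/w25.png

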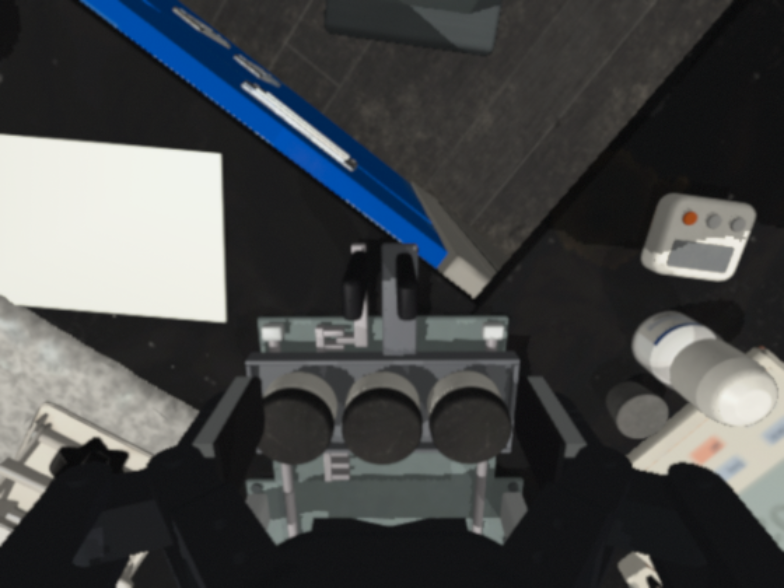

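Request:
step_arm:
  increments:
    - {"dp":[0,0,0],"dr":[0,0,10],"hand":1}
    - {"dp":[0,0,0],"dr":[0,0,10],"hand":1}
    - {"dp":[0,0,0],"dr":[0,0,10],"hand":1}
    - {"dp":[0,0,0],"dr":[0,0,10],"hand":1}
    - {"dp":[0,0,0],"dr":[0,0,10],"hand":1}
    - {"dp":[0,0,0],"dr":[0,0,10],"hand":1}
    - {"dp":[0,0,0],"dr":[0,0,10],"hand":1}
    - {"dp":[0,0,0],"dr":[0,0,10],"hand":1}

```text
t: 47.52
tool_pos: [0.4602, -0.0036, 0.1853]
tcp_rot: [-1.866, -2.524, 0.002]
wrist_force: [-0.1, 0.3, 0.7]
finger_gap: 0.0855
```

Request:
step_arm:
  increments:
    - {"dp":[0,0,0],"dr":[0,0,10],"hand":1}
    - {"dp":[-0.03,0.05,0],"dr":[0,0,0],"hand":1}
    - {"dp":[-0.038,0.06,-0.003],"dr":[0,0,0],"hand":1}
    - {"dp":[0,0,0],"dr":[0,0,0],"hand":1}
    - {"dp":[0,0,0],"dr":[0,0,0],"hand":1}
    - {"dp":[0,0,0],"dr":[0,0,0],"hand":1}

```text
t: 48.28
tool_pos: [0.5697, -0.0529, 0.1885]
tcp_rot: [-2.072, -2.359, 0.002]
wrist_force: [0.1, -0.6, 0.4]
finger_gap: 0.0854
```

```bash
python3 bedview.py w26;  python3 - <<'E'
from h import *
s=st(); c=ctrl.capture('wrist'); lids(c,s,.05,.075,(.48,.66),(-.12,.13))
T=R.from_rotvec(s['tcp_rot']).as_matrix(); print('tool x,y',T[:2,0],T[:2,1])
E
```

```text
t 48.27 p [ 0.5697 -0.0529  0.1885] r [-2.072e+00 -2.359e+00  2.000e-03] F [ 0.1 -0.6  0.4] gap 0.0854 j [-0.15  0.42  1.82  0.    0.9  -0.27]
tcp in bed mm [-11.3 -55.7]
t 48.33 p [ 0.57   -0.0529  0.1889] r [-2.073e+00 -2.359e+00  1.000e-03] F [0.2 0.  0. ] gap 0.0856 j [-0.15  0.42  1.82  0.    0.9  -0.27]
lid circ 563.6 67.9 r 29.3 mean [0.5635 0.068  0.0661] n 4875 px [290.  49.]
lid circ 572.1 4.8 r 29.1 mean [0.5721 0.0058 0.0662] n 3852 px [290. 132.]
lid circ 580.9 -59.3 r 29.1 mean [ 0.5804 -0.0575  0.0663] n 3105 px [289. 205.]
tool x,y [-0.12870443  0.99168291] [0.99168217 0.12870486]
```

View pics/w26.png

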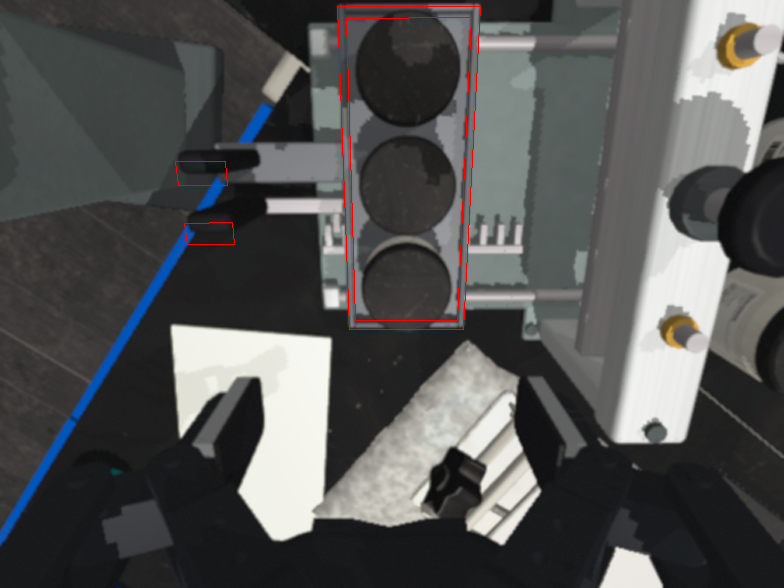

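Request:
step_arm:
  increments:
    - {"dp":[-0.0074,0.0099,0],"dr":[0,0,0],"hand":1}
    - {"dp":[0,0,0.04],"dr":[0,0,0],"hand":1}
    - {"dp":[0,0,0.04],"dr":[0,0,0],"hand":1}
    - {"dp":[0,0,0.04],"dr":[0,0,0],"hand":1}
    - {"dp":[0,0,0.028],"dr":[0,0,0],"hand":1}
    - {"dp":[0,0,0],"dr":[0,0,0],"hand":1}
    - {"dp":[0,0,0],"dr":[0,0,0],"hand":1}

```text
t: 49.25
tool_pos: [0.5828, -0.0597, 0.0422]
tcp_rot: [2.073, 2.359, 0.001]
wrist_force: [0.2, -0.2, 0.0]
finger_gap: 0.0854
```

Request:
step_arm:
  increments:
    - {"dp":[0,0,0],"dr":[0,0,0],"hand":-1}
    - {"dp":[0,0,0],"dr":[0,0,0],"hand":-1}
    - {"dp":[0,0,0],"dr":[0,0,0],"hand":-1}
    - {"dp":[0,0,0],"dr":[0,0,0],"hand":-1}
    - {"dp":[0,0,-0.015],"dr":[0,0,0],"hand":-1}
    - {"dp":[0,0,-0.04],"dr":[0,0,0],"hand":-1}
    - {"dp":[0,0,-0.05],"dr":[0,0,0],"hand":-1}
    - {"dp":[0,0,0],"dr":[0,0,0],"hand":-1}

```text
t: 50.25
tool_pos: [0.5843, -0.0599, 0.1509]
tcp_rot: [2.07, 2.355, 0.006]
wrist_force: [0.5, 0.1, -0.8]
finger_gap: 0.0552
```

Request:
step_arm:
  increments:
    - {"dp":[0,0,0],"dr":[0,0,0],"hand":-1}

```text
t: 50.38
tool_pos: [0.5817, -0.0594, 0.1467]
tcp_rot: [2.074, 2.359, 0.0]
wrist_force: [-0.2, -0.1, -0.8]
finger_gap: 0.0549
```

```bash
python3 held.py
python3 - <<'E'
from h import *
s=st(); c=ctrl.capture('wrist'); save('w27',c['color'],1.4)
t=ctrl.capture('top'); P=cloud(t); z=P[...,2]; g=t['color'].astype(int)
mm=(g.min(2)>120)&(z>-.01)&(z<.012)&(P[...,1]<-.1)&(P[...,1]>-.36)&(P[...,0]<.545)&(P[...,0]>.39)
mm=cv2.morphologyEx(mm.astype(np.uint8),cv2.MORPH_OPEN,np.ones((3,3)))
n,L,stt,_=cv2.connectedComponentsWithStats(mm); i=1+np.argmax(stt[1:,4])
print('mat top',cv2.minAreaRect((P[L==i][:,:2]*1000).astype(np.float32)))
save('t27',t['color'][150:270,230:400],4.6)
E
```

```text
t 50.38 p [ 0.5817 -0.0594  0.1467] r [2.074 2.359 0.   ] F [-0.2 -0.1 -0.8] gap 0.0549 j [-0.15  0.49  1.83 -0.    0.82 -0.28]
lid z -0.023039523314155198 x range -0.02630089601734809 0.029898038418801346 10605
slopes [ 0.01673231  0.00320461 -0.02298308]
t 50.42 p [ 0.5813 -0.0594  0.146 ] r [-2.074e+00 -2.359e+00  1.000e-03] F [-0.7  0.1 -1. ] gap 0.0553 j [-0.15  0.49  1.83 -0.    0.82 -0.28]
mat top ((472.0947265625, -237.0989990234375), (134.36997985839844, 223.94277954101562), 2.2378804683685303)
```

View pics/w27.png

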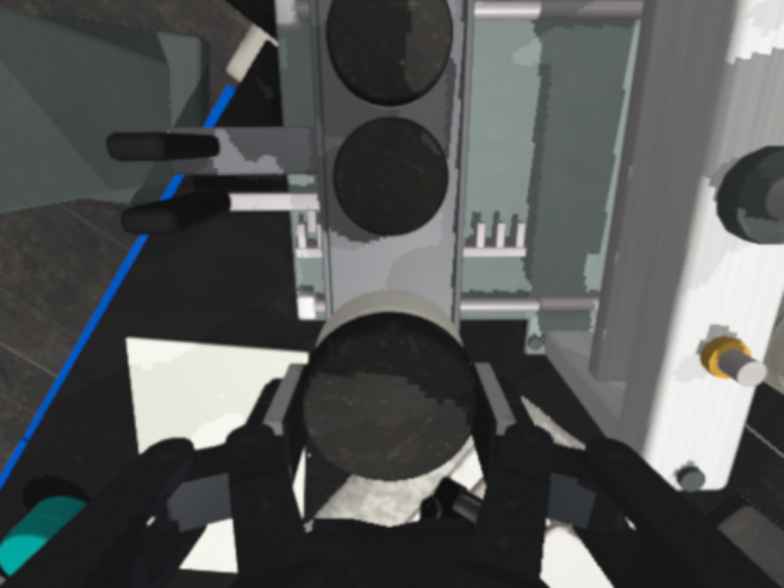

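View pics/t27.png

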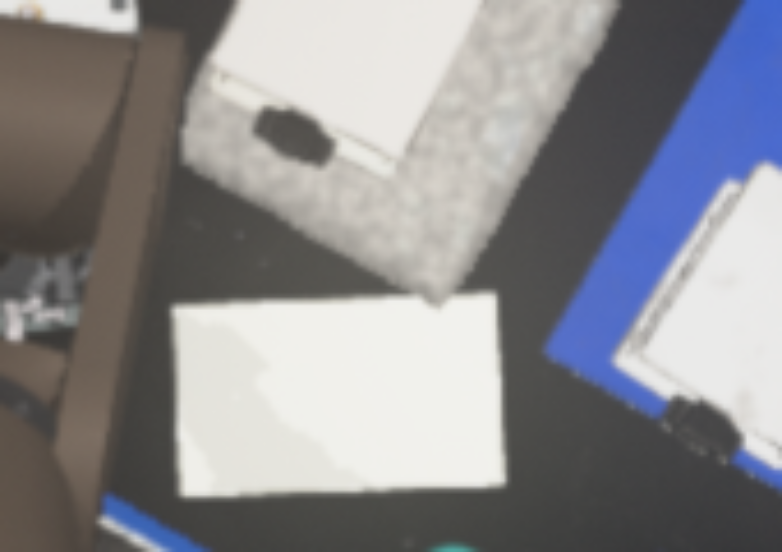

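Request:
step_arm:
  increments:
    - {"dp":[-0.0392,-0.0233,0],"dr":[0,0,0],"hand":-1}
    - {"dp":[-0.0392,-0.0233,0],"dr":[0,0,0],"hand":-1}
    - {"dp":[-0.0392,-0.0233,0],"dr":[0,0,0],"hand":-1}
    - {"dp":[-0.0392,-0.0233,0],"dr":[0,0,0],"hand":-1}
    - {"dp":[-0.0392,-0.0233,0],"dr":[0,0,0],"hand":-1}
    - {"dp":[-0.0392,-0.0233,0.02],"dr":[0,0,0],"hand":-1}
    - {"dp":[0,0,0.04],"dr":[0,0,0],"hand":-1}
    - {"dp":[0,0,0.04],"dr":[0,0,0],"hand":-1}

```text
t: 51.52
tool_pos: [0.4727, -0.3111, 0.0445]
tcp_rot: [-2.075, -2.358, 0.0]
wrist_force: [0.6, -0.0, -2.6]
finger_gap: 0.0551
```

Request:
step_arm:
  increments:
    - {"dp":[0,0,0.018],"dr":[0,0,0],"hand":-1}
    - {"dp":[0,0,0.005],"dr":[0,0,0],"hand":-1}
    - {"dp":[0,0,0],"dr":[0,0,0],"hand":-1}
    - {"dp":[0,0,0],"dr":[0,0,0],"hand":-1}

```text
t: 52.02
tool_pos: [0.4741, -0.311, 0.0244]
tcp_rot: [2.073, 2.359, 0.0]
wrist_force: [-0.4, 0.2, -2.1]
finger_gap: 0.0551
```

Request:
step_arm:
  increments:
    - {"dp":[0,0,0.003],"dr":[0,0,0],"hand":-1}
    - {"dp":[0,0,0],"dr":[0,0,0],"hand":-1}
    - {"dp":[0,0,0],"dr":[0,0,0],"hand":-1}

```text
t: 52.4
tool_pos: [0.4735, -0.3107, 0.0204]
tcp_rot: [2.074, 2.359, 0.0]
wrist_force: [0.5, 1.0, 0.8]
finger_gap: 0.0549
```

Request:
step_arm:
  increments:
    - {"dp":[0,0,0.0008],"dr":[0,0,0],"hand":-1}
    - {"dp":[0,0,0],"dr":[0,0,0],"hand":1}
    - {"dp":[0,0,0],"dr":[0,0,0],"hand":1}
    - {"dp":[0,0,0],"dr":[0,0,0],"hand":1}
    - {"dp":[0,0,-0.02],"dr":[0,0,0],"hand":1}
    - {"dp":[0,0,-0.05],"dr":[0,0,0],"hand":1}
    - {"dp":[0,0,-0.05],"dr":[0,0,0],"hand":1}
    - {"dp":[0,0,-0.03],"dr":[0,0,0],"hand":1}

```text
t: 53.4
tool_pos: [0.4739, -0.311, 0.1719]
tcp_rot: [2.073, 2.358, 0.0]
wrist_force: [0.6, -0.5, 0.6]
finger_gap: 0.0853
```

Run:
```python
from h import *
s=st(); c=ctrl.capture('wrist'); lids(c,s); save('w28',c['color'],1.4)
```

```text
t 53.4 p [ 0.4739 -0.311   0.1719] r [2.073 2.358 0.   ] F [ 0.6 -0.5  0.6] gap 0.0853 j [-0.63  0.43  1.85 -0.    0.85 -0.76]
lid circ 472.7 -310.2 r 29.2 mean [ 0.4726 -0.3083  0.0433] n 3034 px [277. 193.]
```

View pics/w28.png

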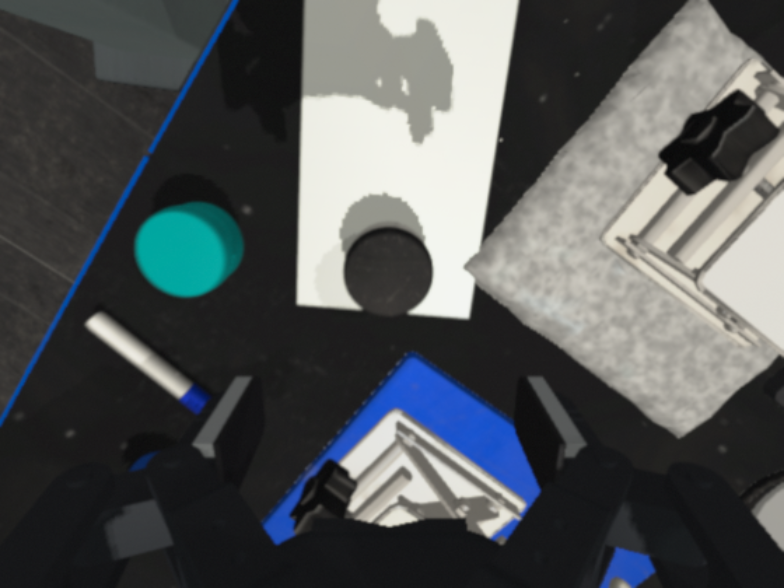

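Request:
step_arm:
  increments:
    - {"dp":[0.043,0.0197,0],"dr":[0,0,0],"hand":1}
    - {"dp":[0.043,0.0197,0],"dr":[0,0,0],"hand":1}
    - {"dp":[0.043,0.0197,0],"dr":[0,0,0],"hand":1}
    - {"dp":[0.043,0.0197,0],"dr":[0,0,0],"hand":1}
    - {"dp":[0.043,0.0197,0],"dr":[0,0,0],"hand":1}
    - {"dp":[0.043,0.0197,0],"dr":[0,0,0],"hand":1}
    - {"dp":[0.043,0.0199,0],"dr":[0,0,0],"hand":1}
    - {"dp":[0,0,0.03],"dr":[0,0,0],"hand":1}

```text
t: 54.45
tool_pos: [0.5741, 0.0085, 0.1405]
tcp_rot: [2.068, 2.361, 0.005]
wrist_force: [-0.6, -0.5, -0.8]
finger_gap: 0.0853
```

Request:
step_arm:
  increments:
    - {"dp":[0,0,0],"dr":[0,0,0],"hand":1}
    - {"dp":[0,0,0],"dr":[0,0,0],"hand":1}

```text
t: 54.7
tool_pos: [0.5717, 0.0051, 0.1398]
tcp_rot: [-2.075, -2.359, 0.0]
wrist_force: [-0.2, 0.1, -0.0]
finger_gap: 0.0857
```

Run:
```python
from h import *
s=st(); c=ctrl.capture('wrist'); lids(c,s,.05,.075,(.48,.66),(-.12,.13)); save('w29',c['color'],1.4)
```

```text
t 54.7 p [0.5717 0.0051 0.1398] r [-2.075 -2.359  0.   ] F [-0.2  0.1 -0. ] gap 0.0857 j [-0.04  0.48  1.87 -0.    0.79 -0.17]
lid circ 564.4 68.0 r 29.2 mean [0.5643 0.0692 0.0662] n 5802 px [279. 128.]
lid circ 573.1 5.9 r 28.7 mean [0.5728 0.0074 0.0662] n 4438 px [280. 215.]
```

Request:
step_arm:
  increments:
    - {"dp":[0.001,0.001,0.04],"dr":[0,0,0],"hand":1}
    - {"dp":[0,0,0.04],"dr":[0,0,0],"hand":1}
    - {"dp":[0,0,0.019],"dr":[0,0,0],"hand":1}
    - {"dp":[0,0,0],"dr":[0,0,0],"hand":1}
    - {"dp":[0,0,0],"dr":[0,0,0],"hand":-1}
    - {"dp":[0,0,0],"dr":[0,0,0],"hand":-1}
    - {"dp":[0,0,0],"dr":[0,0,0],"hand":-1}
    - {"dp":[0,0,0],"dr":[0,0,0],"hand":-1}

```text
t: 55.75
tool_pos: [0.5741, 0.0066, 0.0426]
tcp_rot: [2.072, 2.358, 0.003]
wrist_force: [-1.2, -0.0, 16.2]
finger_gap: 0.0553
```

Request:
step_arm:
  increments:
    - {"dp":[0,0,-0.015],"dr":[0,0,0],"hand":-1}
    - {"dp":[0,0,-0.04],"dr":[0,0,0],"hand":-1}
    - {"dp":[0,0,-0.05],"dr":[0,0,0],"hand":-1}
    - {"dp":[0,0,0],"dr":[0,0,0],"hand":-1}
    - {"dp":[0,0,0],"dr":[0,0,0],"hand":-1}

```text
t: 56.38
tool_pos: [0.5726, 0.0067, 0.1463]
tcp_rot: [2.073, 2.359, 0.001]
wrist_force: [-0.1, -0.3, -1.6]
finger_gap: 0.0553
```

```bash
python3 held.py
```

```text
t 56.38 p [0.5726 0.0067 0.1463] r [2.073e+00 2.359e+00 1.000e-03] F [-0.1 -0.3 -1.6] gap 0.0553 j [-0.04  0.47  1.86  0.    0.81 -0.17]
lid z -0.023504977893621125 x range -0.029409403391446626 0.02818100742146623 10570
slopes [ 0.0171946   0.00030319 -0.02341209]
```

Request:
step_arm:
  increments:
    - {"dp":[-0.0382,-0.0219,0],"dr":[0,0,0],"hand":-1}
    - {"dp":[-0.0382,-0.0219,0],"dr":[0,0,0],"hand":-1}
    - {"dp":[-0.0382,-0.0219,0],"dr":[0,0,0],"hand":-1}
    - {"dp":[-0.0382,-0.0219,0],"dr":[0,0,0],"hand":-1}
    - {"dp":[-0.0382,-0.0219,0],"dr":[0,0,0],"hand":-1}
    - {"dp":[-0.0382,-0.0219,0.02],"dr":[0,0,0],"hand":-1}
    - {"dp":[0,0,0.03],"dr":[0,0,0],"hand":-1}
    - {"dp":[0,0,0],"dr":[0,0,0],"hand":-1}

```text
t: 57.42
tool_pos: [0.4696, -0.2368, 0.0932]
tcp_rot: [-2.072, -2.355, 0.002]
wrist_force: [0.7, 0.3, -0.4]
finger_gap: 0.0555
```

Request:
step_arm:
  increments:
    - {"dp":[0,0,0],"dr":[0,0,0],"hand":-1}

```text
t: 57.55
tool_pos: [0.4718, -0.2371, 0.0956]
tcp_rot: [-2.073, -2.36, 0.0]
wrist_force: [-1.0, -0.6, -0.1]
finger_gap: 0.0553
```

Run:
```python
from h import *
s=st(); c=ctrl.capture('wrist'); save('w30',c['color'],1.4)
t=ctrl.capture('top'); lids(t,None,.03,.06)
```

```text
t 57.55 p [ 0.4718 -0.2371  0.0956] r [-2.073 -2.36   0.   ] F [-1.  -0.6 -0.1] gap 0.0553 j [-0.52  0.5   2.    0.    0.65 -0.65]
```

View pics/w30.png

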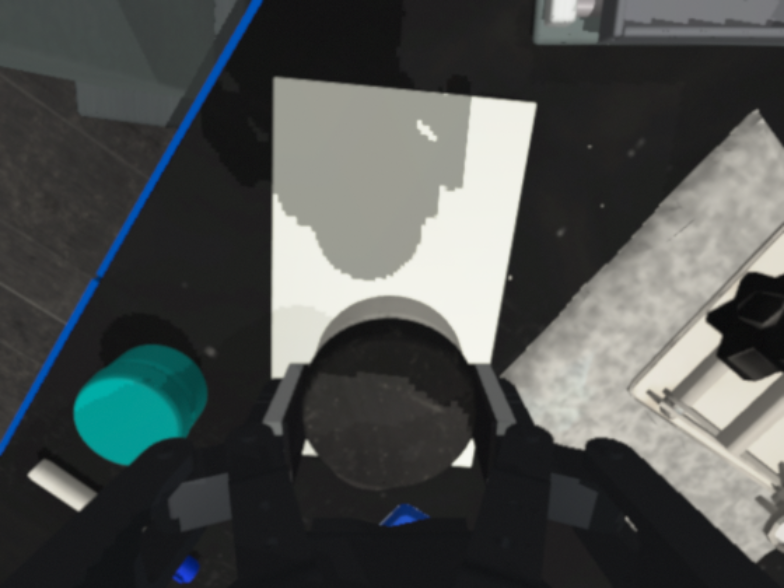

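Request:
step_arm:
  increments:
    - {"dp":[0,0,0.03],"dr":[0,0,0],"hand":-1}
    - {"dp":[0,0,0.03],"dr":[0,0,0],"hand":-1}
    - {"dp":[0,0,0.012],"dr":[0,0,0],"hand":-1}
    - {"dp":[0,0,0.002],"dr":[0,0,0],"hand":-1}
    - {"dp":[0,0,0],"dr":[0,0,0],"hand":-1}
    - {"dp":[0,0,0.001],"dr":[0,0,0],"hand":-1}
    - {"dp":[0,0,0],"dr":[0,0,0],"hand":-1}

```text
t: 58.52
tool_pos: [0.472, -0.2377, 0.021]
tcp_rot: [2.074, 2.359, 0.0]
wrist_force: [0.7, 0.1, -0.6]
finger_gap: 0.0553
```

Request:
step_arm:
  increments:
    - {"dp":[0,0,0.001],"dr":[0,0,0],"hand":-1}
    - {"dp":[0,0,0],"dr":[0,0,0],"hand":-1}

```text
t: 58.78
tool_pos: [0.4719, -0.2374, 0.0198]
tcp_rot: [2.074, 2.359, 0.0]
wrist_force: [0.6, 2.1, 6.0]
finger_gap: 0.055
```

Request:
step_arm:
  increments:
    - {"dp":[0,0,0],"dr":[0,0,0],"hand":1}
    - {"dp":[0,0,0],"dr":[0,0,0],"hand":1}
    - {"dp":[0,0,0],"dr":[0,0,0],"hand":1}
    - {"dp":[0,0,-0.02],"dr":[0,0,0],"hand":1}
    - {"dp":[0,0,-0.05],"dr":[0,0,0],"hand":1}
    - {"dp":[0,0,-0.05],"dr":[0,0,0],"hand":1}
    - {"dp":[0,0,-0.03],"dr":[0,0,0],"hand":1}
    - {"dp":[0,0,0],"dr":[0,0,0],"hand":1}

```text
t: 59.78
tool_pos: [0.4729, -0.2382, 0.1717]
tcp_rot: [2.071, 2.356, 0.001]
wrist_force: [0.2, -0.6, -0.0]
finger_gap: 0.0852
```

Run:
```python
from h import *
s=st(); c=ctrl.capture('wrist'); lids(c,s); save('w31',c['color'],1.4)
```

```text
t 59.77 p [ 0.4729 -0.2382  0.1717] r [2.071e+00 2.356e+00 1.000e-03] F [ 0.2 -0.6 -0. ] gap 0.0852 j [-0.52  0.38  1.94 -0.    0.82 -0.65]
lid circ 471.3 -238.0 r 28.5 mean [ 0.471  -0.2367  0.0433] n 2953 px [276. 194.]
lid circ 472.4 -309.7 r 29.3 mean [ 0.4725 -0.3074  0.0432] n 2431 px [268. 263.]
```

Request:
step_arm:
  increments:
    - {"dp":[0.0417,0.0187,0],"dr":[0,0,0],"hand":1}
    - {"dp":[0.0417,0.0187,0],"dr":[0,0,0],"hand":1}
    - {"dp":[0.0417,0.0187,0],"dr":[0,0,0],"hand":1}
    - {"dp":[0.0417,0.0187,0],"dr":[0,0,0],"hand":1}
    - {"dp":[0.0417,0.0187,0],"dr":[0,0,0],"hand":1}
    - {"dp":[0.0417,0.0187,0],"dr":[0,0,0],"hand":1}
    - {"dp":[0.0417,0.0187,0],"dr":[0,0,0],"hand":1}
    - {"dp":[0,0,0.03],"dr":[0,0,0],"hand":1}

```text
t: 60.82
tool_pos: [0.5657, 0.0717, 0.1393]
tcp_rot: [2.069, 2.362, 0.003]
wrist_force: [-0.5, -1.0, -0.3]
finger_gap: 0.0852
```

Request:
step_arm:
  increments:
    - {"dp":[0,0,0],"dr":[0,0,0],"hand":1}
    - {"dp":[0,0,0],"dr":[0,0,0],"hand":1}

```text
t: 61.08
tool_pos: [0.5637, 0.0684, 0.1392]
tcp_rot: [-2.074, -2.358, 0.001]
wrist_force: [-0.6, -0.2, -0.1]
finger_gap: 0.0857
```

Run:
```python
from h import *
s=st(); c=ctrl.capture('wrist'); lids(c,s,.05,.075,(.48,.66),(-.12,.13)); save('w32',c['color'],1.4)
```

```text
t 61.08 p [0.5637 0.0684 0.1392] r [-2.074e+00 -2.358e+00  1.000e-03] F [-0.6 -0.2 -0.1] gap 0.0857 j [ 0.07  0.48  1.87 -0.    0.79 -0.06]
lid circ 564.7 68.9 r 28.9 mean [0.5645 0.0706 0.0662] n 4476 px [280. 215.]
```

View pics/w31.png

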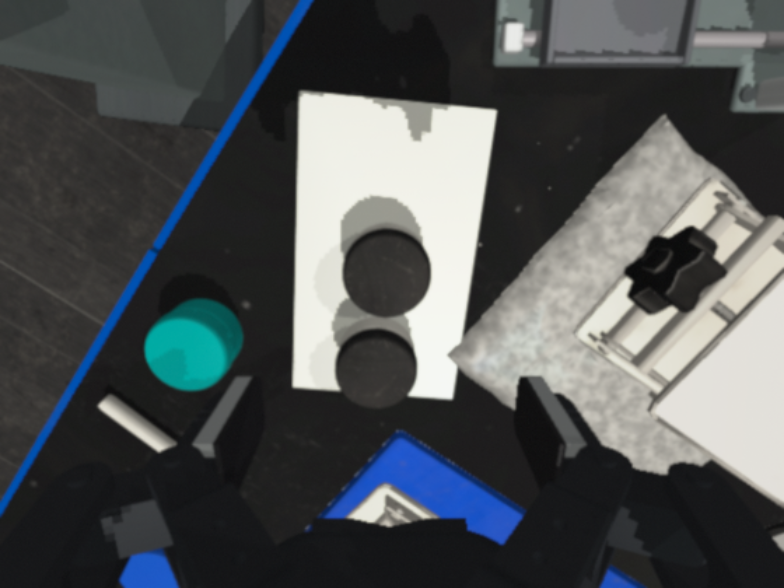

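Two jars stand on the mat, at (387,272) and (376,368). Now the last one.

Request:
step_arm:
  increments:
    - {"dp":[0.001,0.001,0.04],"dr":[0,0,0],"hand":1}
    - {"dp":[0,0,0.04],"dr":[0,0,0],"hand":1}
    - {"dp":[0,0,0.0185],"dr":[0,0,0],"hand":1}
    - {"dp":[0,0,0],"dr":[0,0,0],"hand":1}
    - {"dp":[0,0,0],"dr":[0,0,0],"hand":-1}
    - {"dp":[0,0,0],"dr":[0,0,0],"hand":-1}
    - {"dp":[0,0,0],"dr":[0,0,0],"hand":-1}
    - {"dp":[0,0,0],"dr":[0,0,0],"hand":-1}

```text
t: 62.12
tool_pos: [0.5662, 0.07, 0.043]
tcp_rot: [2.072, 2.358, 0.003]
wrist_force: [-2.0, -0.2, 16.7]
finger_gap: 0.0552
```

Request:
step_arm:
  increments:
    - {"dp":[0,0,-0.015],"dr":[0,0,0],"hand":-1}
    - {"dp":[0,0,-0.04],"dr":[0,0,0],"hand":-1}
    - {"dp":[0,0,-0.05],"dr":[0,0,0],"hand":-1}
    - {"dp":[0,0,0],"dr":[0,0,0],"hand":-1}
    - {"dp":[0,0,0],"dr":[0,0,0],"hand":-1}

```text
t: 62.75
tool_pos: [0.565, 0.07, 0.1467]
tcp_rot: [2.073, 2.359, 0.001]
wrist_force: [-0.1, -0.3, -1.3]
finger_gap: 0.055
```

```bash
python3 held.py
```

```text
t 62.75 p [0.565  0.07   0.1467] r [2.073e+00 2.359e+00 1.000e-03] F [-0.1 -0.3 -1.3] gap 0.055 j [ 0.07  0.47  1.87  0.    0.8  -0.06]
lid z -0.023059168143596712 x range -0.028797900556034994 0.027885050831615407 10506
slopes [ 0.02149861  0.00394676 -0.02297209]
```

Request:
step_arm:
  increments:
    - {"dp":[-0.0367,-0.0207,0],"dr":[0,0,0],"hand":-1}
    - {"dp":[-0.0367,-0.0207,0],"dr":[0,0,0],"hand":-1}
    - {"dp":[-0.0367,-0.0207,0],"dr":[0,0,0],"hand":-1}
    - {"dp":[-0.0367,-0.0207,0],"dr":[0,0,0],"hand":-1}
    - {"dp":[-0.0367,-0.0207,0],"dr":[0,0,0],"hand":-1}
    - {"dp":[-0.0367,-0.0207,0.02],"dr":[0,0,0],"hand":-1}
    - {"dp":[0,0,0.03],"dr":[0,0,0],"hand":-1}
    - {"dp":[0,0,0],"dr":[0,0,0],"hand":-1}

```text
t: 63.8
tool_pos: [0.4679, -0.1639, 0.0938]
tcp_rot: [-2.072, -2.355, 0.003]
wrist_force: [-0.0, 0.1, -0.2]
finger_gap: 0.0545
```

Request:
step_arm:
  increments:
    - {"dp":[0,0,0],"dr":[0,0,0],"hand":-1}

```text
t: 63.92
tool_pos: [0.4701, -0.164, 0.0961]
tcp_rot: [-2.073, -2.36, 0.0]
wrist_force: [-0.3, -0.3, -1.0]
finger_gap: 0.0551
```

Run:
```python
from h import *
s=st(); c=ctrl.capture('wrist'); save('w33',c['color'],1.4)
```

```text
t 63.92 p [ 0.4701 -0.164   0.0961] r [-2.073 -2.36   0.   ] F [-0.3 -0.3 -1. ] gap 0.0551 j [-0.4   0.47  2.06  0.    0.61 -0.53]
```

View pics/w33.png

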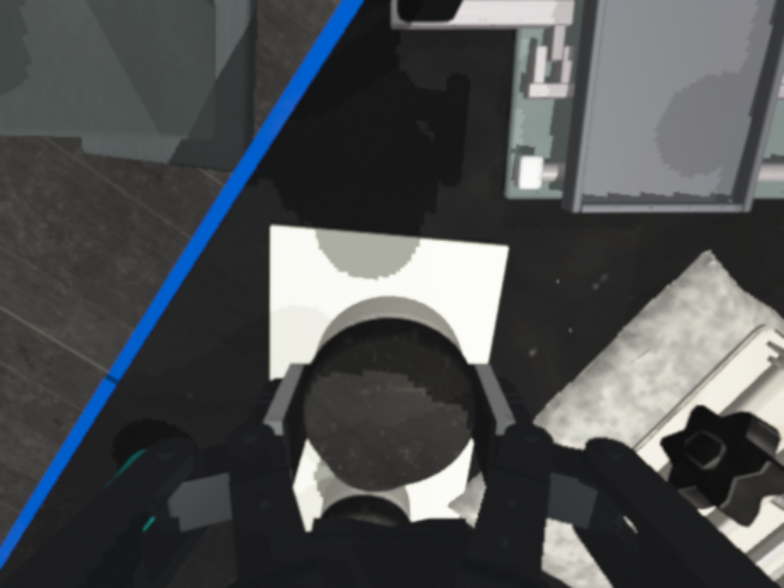

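Request:
step_arm:
  increments:
    - {"dp":[0,0,0.03],"dr":[0,0,0],"hand":-1}
    - {"dp":[0,0,0.03],"dr":[0,0,0],"hand":-1}
    - {"dp":[0,0,0.012],"dr":[0,0,0],"hand":-1}
    - {"dp":[0,0,0.003],"dr":[0,0,0],"hand":-1}
    - {"dp":[0,0,0],"dr":[0,0,0],"hand":-1}
    - {"dp":[0,0,0.001],"dr":[0,0,0],"hand":-1}
    - {"dp":[0,0,0],"dr":[0,0,0],"hand":-1}

```text
t: 64.85
tool_pos: [0.4703, -0.1645, 0.0204]
tcp_rot: [2.074, 2.359, 0.0]
wrist_force: [0.2, -0.2, -1.4]
finger_gap: 0.055
```

Request:
step_arm:
  increments:
    - {"dp":[0,0,0.001],"dr":[0,0,0],"hand":-1}
    - {"dp":[0,0,0],"dr":[0,0,0],"hand":-1}

```text
t: 65.1
tool_pos: [0.4703, -0.1644, 0.0201]
tcp_rot: [2.074, 2.359, 0.001]
wrist_force: [-4.9, 3.3, 26.4]
finger_gap: 0.0549
```

Request:
step_arm:
  increments:
    - {"dp":[0,0,-0.0005],"dr":[0,0,0],"hand":1}
    - {"dp":[0,0,0],"dr":[0,0,0],"hand":1}
    - {"dp":[0,0,0],"dr":[0,0,0],"hand":1}
    - {"dp":[0,0,-0.02],"dr":[0,0,0],"hand":1}
    - {"dp":[0,0,-0.05],"dr":[0,0,0],"hand":1}
    - {"dp":[0,0,-0.05],"dr":[0,0,0],"hand":1}
    - {"dp":[0,0,-0.05],"dr":[0,0,0],"hand":1}
    - {"dp":[0,0,-0.03],"dr":[0,0,0],"hand":1}

```text
t: 66.1
tool_pos: [0.4705, -0.1646, 0.2219]
tcp_rot: [2.072, 2.358, 0.001]
wrist_force: [0.3, -1.2, 0.1]
finger_gap: 0.0852
```

Request:
step_arm:
  increments:
    - {"dp":[0,0,-0.03],"dr":[0,0,0],"hand":1}
    - {"dp":[0,0,0],"dr":[0,0,0],"hand":1}
    - {"dp":[0,0,0],"dr":[0,0,0],"hand":1}

```text
t: 66.47
tool_pos: [0.4697, -0.1642, 0.2489]
tcp_rot: [-2.074, -2.359, 0.0]
wrist_force: [-0.2, -0.6, -0.3]
finger_gap: 0.0854
```

Run:
```python
from h import *
s=st(); c=ctrl.capture('wrist'); lids(c,s); save('w34',c['color'],1.4)
P=cloud(c,s); z=P[...,2]
k=((P[...,0]>.40)&(P[...,0]<.5)&(P[...,1]>-.06)&(P[...,1]<.05)&(z>.089)&(z<.098)).astype(np.uint8); n,L,stt,cen=cv2.connectedComponentsWithStats(k)
for i in range(1,n):
    if stt[i,4]>50: q=P[L==i]; print(stt[i,4],np.median(q,0),cv2.minAreaRect((q[:,:2]*1000).astype(np.float32)))
```

```text
t 66.47 p [ 0.4697 -0.1642  0.2489] r [-2.074 -2.359  0.   ] F [-0.2 -0.6 -0.3] gap 0.0854 j [-0.4   0.25  1.92  0.    0.98 -0.53]
lid circ 469.6 -165.2 r 28.3 mean [ 0.4695 -0.1642  0.0434] n 1879 px [278. 177.]
lid circ 471.4 -237.3 r 28.3 mean [ 0.471  -0.2362  0.0434] n 1564 px [272. 235.]
lid circ 472.9 -309.5 r 29.0 mean [ 0.4725 -0.3075  0.0434] n 1376 px [266. 286.]
426 [ 0.46759189 -0.02596494  0.09330123] ((467.9671630859375, -25.559940338134766), (25.724092483520508, 10.859671592712402), 7.688399791717529)
```

View pics/w34.png

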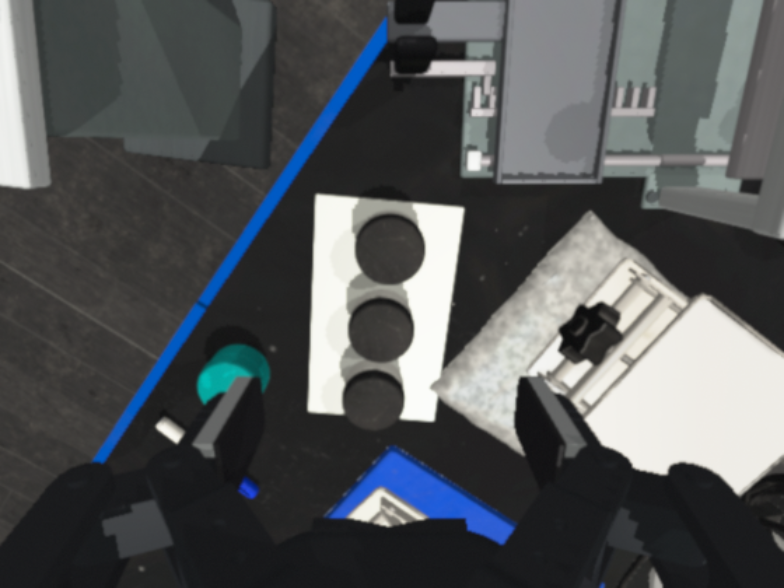

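Run:
```python
from h import *
print(ctrl.close_job()); st()
```

```text
the job is handed in; nothing more can be done
None
the job is handed in; nothing more can be done
```

The job is done and handed in at about 66 s of robot time, well under the 210 s limit.

**What I did:** I stood all three black-lidded jars in the bed and squeezed the paddle while sliding the carriage home. With it locked there, I pressed the plunger to its stop and let it rise. Then I slid the carriage back out the same way until it locked, and stood the jars back on the mat.

**Jar knocked on the way:** One jar was knocked about 1 cm against the bed rim while the others were being loaded. It stayed upright. I regrasped it and re-centred it before sliding the carriage.

**Checks during the job:**
- **Carriage home:** the handle had moved 124.8 mm, it pushed against the end stop, and the paddle had sprung back.
- **Stamping:** the fingertips went down to 0.170 m at about 30 N. The head was back at 0.188 m afterwards.
- **Carriage out:** the tool had moved 125 mm, it pushed against the out stop, and the paddle was released.

**Last picture:** the three jars stand upright on the mat about 72 mm apart, lid tops at 43 mm, with the robot about 0.2 m above them.

**Measurements that disagreed:**
- The handle measured about 6 mm to the left of where the bed position predicted. I used the direct measurement, and both squeezes were centred.
- At the out position, handle readings differed by about 1 mm from those before sliding, which is within the lock's play and the camera error.
- In the last picture only the paddle was picked out by the measurement, not the post.

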